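# Load the gem curing box in size order, close it up and start the cure

### The job

Clip every dop holder that lies on the mat into the curing box, each fully home and centred in its own spring clip (the clips are graded like the holders, thinnest at the right-hand wall, thickest next to the control deck; the clip of a missing holder stays empty), with the stones pointing to the lid's hinge. Then shut the lid fully, swing the hold-down clamp fully down onto it, and only then press the recessed start button all the way in with the stylus, and put the stylus back upright in its stand. Leave the other things on the bench where they are.

Things in the scene. Friction and masses are not known exactly. Their poses are not given: they have to be found in the camera images.
- box: grey curing box, fixed: open tray 202 (x) x 254 (y) mm, walls 6 mm thick and 70 mm high, floor 8 mm. Origin on the bench under the tray's centre; +x to the lid's hinge (away from the robot), +y to the control deck (block 90 mm wide, 70 mm high, along that side). Inside, two cross rails (at x = -29 and +29 mm, 12 mm wide, tops at 36 mm) with four pairs of sprung steel jaws, 54 mm apart along y.
- dop1: dop holder 1 (1 thinnest .. 4 thickest; may be absent): aluminium rod 130 mm long, round shank 12 mm in diameter, a square block (16 mm, 12 mm long) at each end so that it does not roll, a green stone on one end. Origin on the shank axis at mid-length; x axis towards the stone. Lies on a 4 mm thick black mat (210 x 285 mm), axis 8 mm above the mat.
- clip1 (a point): seat of clip 1: where the origin of dop holder 1 lies when home (shank on both rails, 42 mm above the bench). Axes as the box's; the holder lies along x. The jaws grip the shank 23 to 35 mm either side of this point; between them there is room for fingers at the holder's middle. Pushed straight down with 5 to 15 N the shank snaps under the jaws' lips.
- dop2: dop holder 2 (1 thinnest .. 4 thickest; may be absent): aluminium rod 140 mm long, round shank 16 mm in diameter, a square block (20 mm, 12 mm long) at each end so that it does not roll, a green stone on one end. Origin on the shank axis at mid-length; x axis towards the stone. Lies on a 4 mm thick black mat (210 x 285 mm), axis 10 mm above the mat.
- clip2 (a point): seat of clip 2: where the origin of dop holder 2 lies when home (shank on both rails, 44 mm above the bench). Axes as the box's; the holder lies along x. The jaws grip the shank 23 to 35 mm either side of this point; between them there is room for fingers at the holder's middle. Pushed straight down with 5 to 15 N the shank snaps under the jaws' lips.
- dop3: dop holder 3 (1 thinnest .. 4 thickest; may be absent): aluminium rod 150 mm long, round shank 20 mm in diameter, a square block (24 mm, 12 mm long) at each end so that it does not roll, a green stone on one end. Origin on the shank axis at mid-length; x axis towards the stone. Lies on a 4 mm thick black mat (210 x 285 mm), axis 12 mm above the mat.
- clip3 (a point): seat of clip 3: where the origin of dop holder 3 lies when home (shank on both rails, 46 mm above the bench). Axes as the box's; the holder lies along x. The jaws grip the shank 23 to 35 mm either side of this point; between them there is room for fingers at the holder's middle. Pushed straight down with 5 to 15 N the shank snaps under the jaws' lips.
- dop4: dop holder 4 (1 thinnest .. 4 thickest; may be absent): aluminium rod 160 mm long, round shank 24 mm in diameter, a square block (28 mm, 12 mm long) at each end so that it does not roll, a green stone on one end. Origin on the shank axis at mid-length; x axis towards the stone. Lies on a 4 mm thick black mat (210 x 285 mm), axis 14 mm above the mat.
- clip4 (a point): seat of clip 4: where the origin of dop holder 4 lies when home (shank on both rails, 48 mm above the bench). Axes as the box's; the holder lies along x. The jaws grip the shank 23 to 35 mm either side of this point; between them there is room for fingers at the holder's middle. Pushed straight down with 5 to 15 N the shank snaps under the jaws' lips.
- lid (a joint): hinge of the box's flat amber lid, rad: 0 = shut, about 1.6 = upright, grows as it opens. Stiff hinge (0.42 N m): it stays where it is left. The lid is 254 mm wide, 202 mm from hinge to free edge and 8 mm thick (10 mm at the frame); no knob: push it over from behind and press it down.
- lid_hinge (a point): middle of the lid's hinge line, 75 mm above the bench; the axes are the box's; the hinge line runs along the box's y
- clamp (a joint): hinge of the steel hold-down clamp at the robot-side corner of the deck, rad: 0 = fully down, lying level across the lid, about 1.6 = upright, grows as it opens away from the lid. Stiff hinge (0.22 N m), it stays where it is left.
- clamp_hinge (a point): clamp's hinge, 98 mm above the bench; the axes are the box's; the hinge line runs along the box's x, the arm swings in the plane across it. When down the arm points to the box's -y. The arm is a steel bar 135 mm long from the hinge, 20 mm wide and 8 mm thick, its outer 50 mm in a black rubber sleeve (24 x 14 mm, look only).
- start_button (a joint): start button travel, m: 0 = out, 0.0055 = fully in. A spring: 0.7 N to start, 3.2 N fully in.
- button_top (a point): centre of the top of the round start button (15 mm in diameter), which faces up, 10 mm below the rim of a square black bezel on the deck (opening 18 x 18 mm, rim 90 mm above the bench)
- stylus: stylus: steel shaft 8 mm in diameter and 56 mm long, tapering to 5 mm at the point, under a round wooden handle 22 mm in diameter and 81 mm long (137 mm in all). Origin: at the point. z axis from the point up to the handle. Stands upright with its handle's shoulder on the stand's top.
- stand: stylus stand, fixed dark wood block 52 x 52 mm, 60 mm high, with a square 14 mm hole right through its centre (3 mm chamfer). Origin: under its centre. With the stylus home its point is 4 mm above the bench.
- polish_bottle: bystander: white bottle 60 mm in diameter, 150 mm high; origin under its centre
- jar: bystander: glass jar 64 mm in diameter, 75 mm high; origin under its centre
- lap: bystander: copper lap disc 140 mm in diameter, 12 mm thick; origin under its centre
- dish: bystander: white bowl 76 mm in diameter, 30 mm high; origin under its centre
- brush: bystander: brush 170 mm long lying on the bench; origin at its underside
- spanner: bystander: spanner 150 mm long lying on the bench; origin at its underside
- slab: bystander: stone slab 60 x 90 x 14 mm; origin under its centre
Not all that is in view belongs to the job. What is shaped like the stylus but pink is not meant.

How it is judged:
By the outcome, as a careful person would: the job done as asked, in the order asked, and still so for the second after the job is handed in, with the robot touching nothing.
Of dop1, dop2, dop3, dop4 only 3 to 4 are there at a start; the rules pass over those that are not, and their reading is None.
At some moment in a run one of dop1, dop2, dop3, dop4 may be knocked a few centimetres aside while the robot is not near it.
It also fails if it takes over 210 s, if anything falls off the work surface, if the arm or the gripper's body presses on something with over 40 N, if the wrist force passes 120 N, or if a joint passes its speed limit or range.

### The arm

A 7-joint arm with a two-finger parallel gripper is mounted at the origin on the work surface. World frame = base frame: x ahead of the robot, y to its left, z up, the work surface at z = 0. Lengths are in m, angles in rad, forces in N, time in s.
With the tool pointing down it reaches from about 0.425 to 0.925 m from the base axis. Payload 6.8 kg.
Tool frame: the origin (TCP) lies midway between the tips of the shut fingers; the grasp point (between the pads) lies 19 mm behind it; z points along the fingers, y is the line along which they close (so a half turn about z gives the same grasp; the last joint's range is limited). The gripper opens to 85 mm and grips with 20 to 120 N. Pads are 22 mm wide; open, the fingers measure 114 mm over their backs; the gripper's body (76 mm by 85 mm) begins 54 mm behind the grasp point. The pads swing forward as they close: fully open they stand 13 mm farther back than shut.
Start: joints at [1.084, 0.477, 0.022, 1.555, -0.011, 1.109, -0.083], TCP at [0.25, -0.627, 0.231] pointing down, gripper open.
Joint ranges: [-2.96, 2.96], [-0.34, 2.1], [-1.41, 1.46], [0.24, 2.44], [-1.37, 4.51], [0.17, 1.92], [-2.96, 2.96]. Speed limits (rad/s): [2.39, 2.39, 3.14, 3.14, 3.14, 3.14, 3.14].

### API

Orientations are given as a rotation vector (axis times angle).
In Python, from bench import r gives the robot as it stands.
- The arm moves only by the tool servo_tool, never from a script. Its arguments are lists of equal length, an entry for each row: "turn": the turn, a rotation vector about the world's x, y, z in units of 5 degrees (1.0 is 5 degrees), a list of three; "slide": the shift along the world's x, y, z in units of 30 mm (1.0 is 30 mm), a list of three; "hand": the opening, from 0 (shut) to 1 (fully open). In form: {"turn": [[rx, ry, rz], ...], "slide": [[dx, dy, dz], ...], "hand": [hand, ...]}. A call has 1 to 8 rows; each row is the pose to reach, as a shift and turn from the pose commanded when the call began; what a row does not reach only later rows make up. A row lasts 1/8 s, in which the tool goes at most 62.5 mm and 10.7 degrees, less where a joint would pass 70% of its speed; a pose out of reach is approached as far as the arm can. A call with a gripper value outside its range is refused whole. The fingers move at their own pace and stop on an object; "squeeze" is the grip in N (left out, the last holds). Time passes only in rows, so rows that repeat a pose let the fingers close. It gives the time, the measured TCP pose, the force, the opening and the grip force at its end, in the units of the state.
- r.get_obs(): the state, without advancing time (a new reading comes with each control period).
- r.grab_frame(name): name is "side" or "top"; returns (picture, depth): 420x560x3 uint8, red, green, blue; 420x560 float32, m along the optical axis (not along the pixel's ray), 0 where there is no reading.
- r.get_calibration(name): a dict with "fovy" (degrees; the focal length in pixels is half the picture's height over the tangent of half this angle, whatever the lens; pixels are square), "cx", "cy" (the principal point, pixels), "R" (3x3) and "t" (3): a world point X has camera coordinates R X + t. Camera axes: x right, y down, z forward; pixel columns grow to the right and rows downward; lengths in m; the calibration is good to about 2 mm. A picture is of the moment at which its call begins. get_calibration takes no time and is no camera call.
- r.hand_in(): hands the job in; it is judged then, once.
The state is a dict: "clock": time; "joints": joint angles; "qvel": joint speeds; "tau": joint torques, N m; "tcp_pos": TCP position; "orientation": TCP orientation; "contact_force": force on the tool from outside, world axes, zero at the start; "moment": the same for the moment, N m; "grip_width": finger opening in m; "gripper_force": force on a finger pad.
Only numpy, scipy, OpenCV 4.12 (cv2) and the standard library are available. Lean on these libraries where they do the work, as an engineer would, in place of code of your own. Each camera call takes 0.05 s, during which the arm holds its last target. There are 200 camera calls.

## Working session

There is one attempt and no reset: what is moved stays moved. The work goes in short steps, Python scripts to look and compute and a tool call to move; the robot and the scene stay as the last step left them, time stands still between calls to the robot, and variables do not carry over. Pictures are saved under pics/ and viewed, at most 14 in all, crops included, and the job is handed in when it is done.

Besides the shell and the picture viewer there is one more tool, called after "Call:" as name(argument=value, ...), one argument or row to a line, values as JSON. servo_tool: Moves the arm, as the interface text tells. Its arguments: {"type":"object","properties":{"turn":{"type":"array"},"slide":{"type":"array"},"hand":{"type":"array"},"squeeze":{"type":"number"}},"required":["turn","slide","hand"]}

```bash
ls; mkdir -p pics
cat > h.py <<'E'
import numpy as np,cv2
from bench import r
def K(n):
    c=r.get_calibration(n);f=210/np.tan(np.radians(c['fovy'])/2);return f,c['cx'],c['cy'],np.array(c['R']),np.array(c['t'])
def cloud(n,d):
    f,cx,cy,R,t=K(n);v,u=np.mgrid[:d.shape[0],:d.shape[1]]
    P=np.stack([(u-cx)/f*d,(v-cy)/f*d,d],-1);return (P-t)@R
def ray(n,u,v,z):
    f,cx,cy,R,t=K(n);o=-R.T@t;w=R.T@np.array([(u-cx)/f,(v-cy)/f,1]);return o+w*(z-o[2])/w[2]
def proj(n,X):
    f,cx,cy,R,t=K(n);p=R@np.array(X)+t;return p[0]/p[2]*f+cx,p[1]/p[2]*f+cy
def shot(n,name=None):
    im,d=r.grab_frame(n)
    if name: cv2.imwrite('pics/'+name,im[:,:,::-1])
    return im,d
E
python3 - <<'E'
from h import *
for n in('top','side'):
    im,d=shot(n,n+'0.png');np.save(n+'0.npy',d)
    c=r.get_calibration(n);print(c)
print(r.get_obs())
E
```

```text
pics
{'fovy': 54.72299883218796, 'cx': 271.81494766368064, 'cy': 209.36023715269016, 'R': array([[-0.02749016, -0.99961473, -0.00383258],
       [-0.99440635,  0.02773768, -0.10191483],
       [ 0.10198187,  0.00100949, -0.99478575]]), 't': array([-0.00338165,  0.58628567,  1.25254601])}
{'fovy': 51.18038437754136, 'cx': 285.1953609914601, 'cy': 213.39334090523218, 'R': array([[-0.98468786, -0.17290303,  0.02223425],
       [-0.13061539,  0.64728833, -0.75097099],
       [ 0.11545319, -0.74237616, -0.65996076]]), 't': array([0.56017052, 0.16342441, 1.14737435])}
{'clock': 0.1, 'joints': array([ 1.08391884,  0.47773464,  0.0223315 ,  1.55637386, -0.01149449,
        1.10926944, -0.08310319]), 'qvel': array([-0.00038649, -0.000612  ,  0.00190415, -0.00339226, -0.00230615,
        0.00067538,  0.000352  ]), 'tau': array([ 5.15800493e-03, -5.97754383e+01,  1.61444653e+00, -2.81952435e+01,
        1.28854369e-02,  4.95900764e-03, -1.82648427e-05]), 'tcp_pos': array([ 0.2494001 , -0.62665684,  0.23040219]), 'orientation': array([-3.08383887e+00, -5.91175209e-01,  6.75036770e-04]), 'contact_force': array([-0.00158014,  0.01974755, -0.21511788]), 'moment': array([-0.02254042, -0.03410379,  0.02707582]), 'gripper_force': 0.0, 'grip_width': 0.08535144540726247}
```

View pics/top0.png

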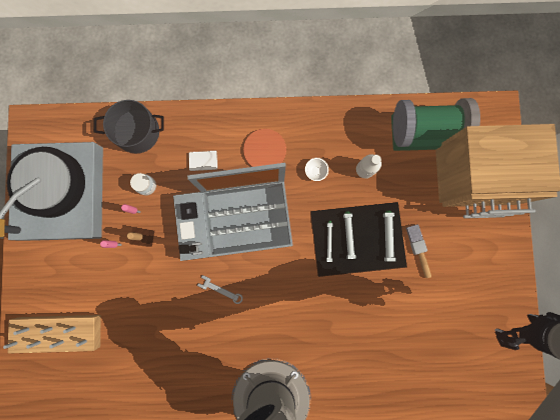

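View pics/side0.png

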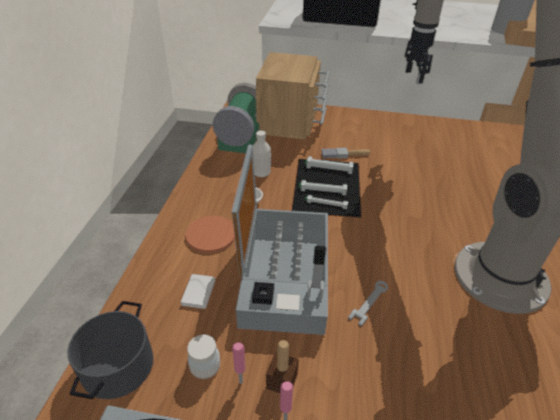

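Run:
```python
from h import *
im=cv2.imread('pics/top0.png')
a=cv2.resize(im[155:285,115:305],None,fx=4,fy=4,interpolation=cv2.INTER_CUBIC)
cv2.imwrite('pics/c1.png',a)
b=cv2.resize(im[195:285,300:440],None,fx=4,fy=4,interpolation=cv2.INTER_CUBIC)
s=cv2.imread('pics/side0.png')
c=cv2.resize(s[150:220,280:380],None,fx=5.6,fy=5.6*.57,interpolation=cv2.INTER_CUBIC)
cv2.imwrite('pics/c2.png',np.vstack([b,c[:235]]))
d=np.load('top0.npy');P=cloud('top',d)
# holders: tops above mat
m=np.zeros(d.shape,np.uint8);reg=np.zeros(d.shape,bool);reg[205:275,314:405]=1
# bench z check
print('bench z',np.median(P[285:300,150:180,2]),'mat z',np.median(P[255:265,365:375,2]))
m=((P[...,2]>0.010)&reg).astype(np.uint8)
n,l,st,ce=cv2.connectedComponentsWithStats(m)
hsv=cv2.cvtColor(im,cv2.COLOR_BGR2HSV)
br=((hsv[...,2]>100)&(hsv[...,1]<70)&reg).astype(np.uint8)
n,l,st,ce=cv2.connectedComponentsWithStats(br)
for i in range(1,n):
    if st[i,4]<40: continue
    q=P[l==i];zt=np.percentile(q[:,2],90)
    v,u=np.nonzero(l==i)
    print(st[i],q[:,:2].mean(0),zt,cv2.minAreaRect((q[:,:2]*1000).astype(np.float32)))
```

```text
bench z -0.00024894492306366714 mat z 0.004198982602651991
[344 213  12  46 310] [ 0.49664181 -0.26026155] 0.02977669719907725 ((494.8409729003906, -149.45960998535156), (144.04013061523438, 259.0885009765625), 1.4958575963974)
[384 212  12  50 411] [ 0.48999042 -0.38576075] 0.03246652359192997 ((497.341552734375, -216.3342742919922), (387.3194885253906, 153.91075134277344), 87.79444885253906)
[327 223   6  39 170] [ 0.47841916 -0.19944878] 0.022167881121940097 ((479.1611328125, -199.92868041992188), (18.897052764892578, 121.1745376586914), 87.51554870605469)
```

View pics/c1.png

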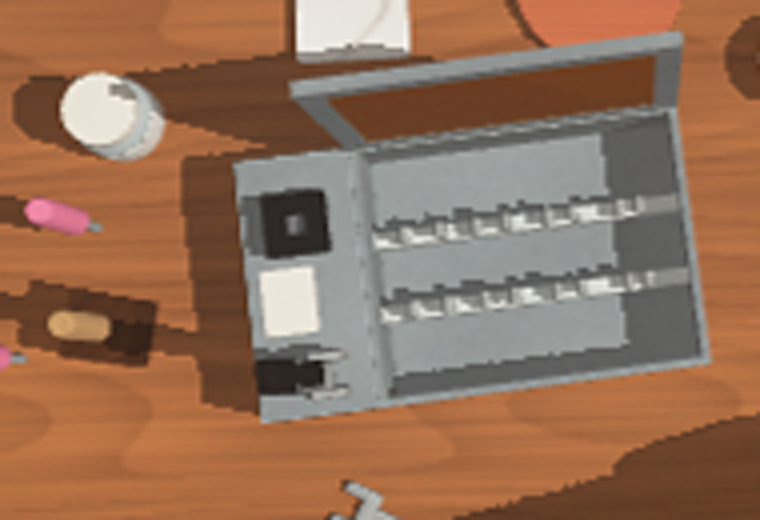

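View pics/c2.png

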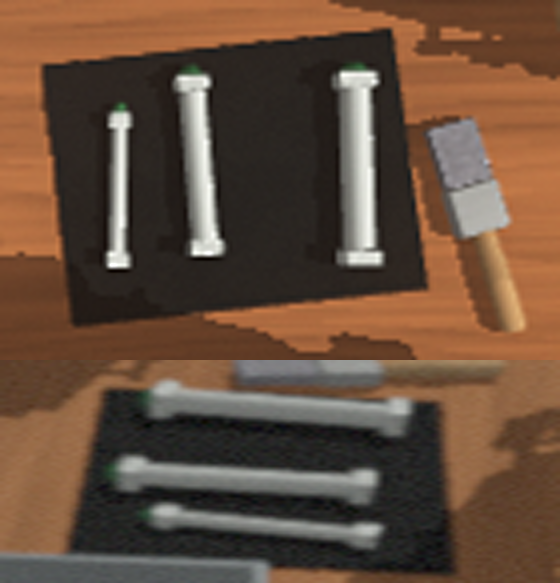

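```bash
cat > box.py <<'E'
from h import *
E
python3 - <<'E'
from h import *
d=np.load('top0.npy');P=cloud('top',d)
im=cv2.imread('pics/top0.png')
reg=np.zeros(d.shape,bool);reg[175:265,165:300]=1
z=P[...,2]
m=reg&(z>.066)&(z<.074)
m=cv2.morphologyEx(m.astype(np.uint8),cv2.MORPH_OPEN,np.ones((2,2),np.uint8))>0
rc=cv2.minAreaRect((P[m][:,:2]*1000).astype(np.float32));print('rim',rc,m.sum());print(cv2.boxPoints(rc))
# edges of rim by line fits: near edge & left edge & right
# holders via shaft rows
for name,(u0,u1,h) in dict(d1=(320,338,.012),d3=(340,358,.016),d4=(378,400,.018)).items():
    q=np.zeros(d.shape,bool);q[208:272,u0:u1]=1
    k=P[q&(z>h)]*1000
    hs=cv2.cvtColor(im,cv2.COLOR_BGR2HSV)
    r2=cv2.minAreaRect(k[:,:2].astype(np.float32)); c=k[:,:2].mean(0)
    vx,vy,x0,y0=cv2.fitLine(k[:,:2].astype(np.float32),cv2.DIST_HUBER,0,.01,.01).ravel()
    s=(k[:,:2]-[x0,y0])@[vx,vy]
    mid=np.array([x0,y0])+np.array([vx,vy])*(s.min()+s.max())/2
    print(name,len(k),'mid',mid,'len',np.ptp(s),'yaw',np.degrees(np.arctan2(vy,vx)),'rect',r2)
# stylus
q=np.zeros(d.shape,bool);q[225:245,122:155]=1
k=P[q&(z>.125)];print('stylus top',k.mean(0),k.min(0),k.max(0),len(k))
k=P[q&(z>.05)&(z<.068)];print('stand',cv2.minAreaRect((k[:,:2]*1000).astype(np.float32)),k.mean(0))
# lid
q=np.zeros(d.shape,bool);q[160:195,185:290]=1
k=P[q&(z>.2)];print('lid top',k.min(0),k.max(0))
np.save('m.npy',m)
E
```

```text
rim ((550.1104125976562, 101.1131591796875), (213.56468200683594, 351.8201599121094), 5.8016767501831055) 1581
[[426.0931   265.32806 ]
 [461.65695  -84.689995]
 [674.1277   -63.101746]
 [638.56384  286.91632 ]]
d1 168 mid [ 481.95119846 -196.55526735] len 126.77169514690172 yaw -3.6498446 rect ((485.59869384765625, -113.19092559814453), (181.7644805908203, 126.53541564941406), 87.52181243896484)
d3 311 mid [ 500.27883579 -259.30478723] len 149.5220757889501 yaw 2.1789715 rect ((495.0479736328125, -146.05325317382812), (149.5799560546875, 253.66090393066406), 2.607231378555298)
d4 409 mid [ 492.76742315 -383.45625893] len 157.52496022743512 yaw -1.7339526 rect ((499.64764404296875, -211.28353881835938), (376.90447998046875, 157.67222595214844), 87.7151870727539)
stylus top [0.50804374 0.37351684 0.18150408] [ 0.45517625 -0.02090698  0.12863864] [0.52105253 0.39972581 1.30575316] 54
stand ((510.6585998535156, 390.3444519042969), (53.21238708496094, 50.798439025878906), 82.52830505371094) [0.51097124 0.38640966 0.05970449]
lid top [ 0.45517625 -0.05690373  0.20006469] [0.67996734 0.19584698 1.30575316]
```

Run:
```python
from h import *
d=np.load('top0.npy');P=cloud('top',d);P[d<=0.1]=np.nan
z=P[...,2]
def reg(a,b,c,e):
    q=np.zeros(d.shape,bool);q[a:b,c:e]=1;return q
for name,(u0,u1,h) in dict(d1=(320,338,.012),d3=(340,358,.016),d4=(378,400,.018)).items():
    k=(P[reg(208,272,u0,u1)&(z>h)&(z<.06)]*1000)[:,:2].astype(np.float32)
    vx,vy,x0,y0=cv2.fitLine(k,cv2.DIST_HUBER,0,.01,.01).ravel()
    s=(k-[x0,y0])@[vx,vy]
    print(name,len(k),'mid',np.array([x0,y0])+np.array([vx,vy])*(s.min()+s.max())/2,'len',np.ptp(s),'yaw',np.degrees(np.arctan2(vy,vx)),cv2.minAreaRect(k))
k=P[reg(225,245,122,155)&(z>.13)&(z<.16)];print('stylus top',cv2.minEnclosingCircle((k[:,:2]*1000).astype(np.float32)),k[:,2].max(),len(k))
k=P[reg(160,195,185,290)&(z>.2)&(z<.4)];print('lid top',cv2.minAreaRect((k[:,:2]*1000).astype(np.float32)),k[:,2].max())
m=reg(175,265,165,300)&(z>.066)&(z<.074)
m=cv2.morphologyEx(m.astype(np.uint8),cv2.MORPH_OPEN,np.ones((2,2),np.uint8))>0
k=P[m]*1000
yaw=np.radians(5.8);R=np.array([[np.cos(yaw),-np.sin(yaw)],[np.sin(yaw),np.cos(yaw)]])
for it in range(3):
    b=k[:,:2]@R  # box-aligned coords
    # near edge: for bins in y, min x
    e=[]
    yb=np.arange(b[:,1].min()+15,b[:,1].max()-15,4)
    for y in yb:
        s=b[abs(b[:,1]-y)<3]
        if len(s): e.append((y,s[:,0].min()))
    e=np.array(e);e=e[abs(e[:,1]-np.median(e[:,1]))<5];p=np.polyfit(e[:,0],e[:,1],1)
    yaw-= np.arctan(p[0]);R=np.array([[np.cos(yaw),-np.sin(yaw)],[np.sin(yaw),np.cos(yaw)]])
print('yaw',np.degrees(yaw))
b=k[:,:2]@R
print('x pct',np.percentile(b[:,0],[0,1,2,98,99,100]),'y',np.percentile(b[:,1],[0,1,2,5,95,98,99,100]))
# jaws heights / bezel / clamp in box-aligned coords
B=P.copy();B[...,:2]=P[...,:2]*1000@R
np.save('B.npy',B)
q=reg(175,265,165,300)
k=B[q&(z>.084)&(z<.096)];print('z~90',np.c_[k[:,:2],k[:,2]*1000].round(0)[::3].tolist()[:60])
k=B[q&(z>.1)&(z<.3)&(B[...,0]<580)];print('clamp',k[:,:2].min(0),k[:,:2].max(0),k[:,2].max(),k.mean(0))
k=B[q&(z>.040)&(z<.062)];k=k[(k[:,1]<180)]
h,e=np.histogram(k[:,1],np.arange(-150,190,4));print([(int(a),int(c)) for a,c in zip(e,h)])
h,e=np.histogram(k[:,0],np.arange(430,680,4));print([(int(a),int(c)) for a,c in zip(e,h)])
```

```text
d1 163 mid [ 481.94806 -197.11133] len 126.62811 yaw -2.907366 ((482.0187683105469, -195.9069061279297), (16.177648544311523, 126.53541564941406), 87.52181243896484)
d3 304 mid [ 500.25903 -259.5661 ] len 149.54706 yaw 2.3562553 ((500.2439270019531, -260.1587829589844), (149.5799560546875, 25.21336555480957), 2.607231378555298)
d4 402 mid [ 492.72037 -383.61673] len 157.54565 yaw -1.5344021 ((492.6331787109375, -386.0854797363281), (29.025529861450195, 157.5576629638672), 88.59095001220703)
stylus top ((509.98846435546875, 390.5057373046875), 11.084236145019531) 0.14560566498468822 49
lid top ((662.3351440429688, 69.66485595703125), (13.285861015319824, 253.76210021972656), 5.958397388458252) 0.2832623535867971Traceback (most recent call last):
  File "<stdin>", line 21, in <module>
ValueError: arange: cannot compute length
```

Run:
```python
from h import *
d=np.load('top0.npy');P=cloud('top',d);P[d<=0.1]=np.nan
z=P[...,2]
def reg(a,b,c,e):
    q=np.zeros(d.shape,bool);q[a:b,c:e]=1;return q
yaw=np.radians(5.9);R=np.array([[np.cos(yaw),-np.sin(yaw)],[np.sin(yaw),np.cos(yaw)]])
B=P.copy();B[...,:2]=P[...,:2]*1000@R
np.save('B.npy',B)
q=reg(175,265,165,300)
k=B[q&(z>.066)&(z<.074)]
e=[(y,k[abs(k[:,1]-y)<3,0].min()) for y in np.arange(-95,220,5) if (abs(k[:,1]-y)<3).any()]
print(np.array(e).round(1).tolist())
print('y',np.percentile(k[:,1],[0,1,2,5,95,98,99,100]),'x',np.percentile(k[:,0],[0,1,5,95,99,100]))
k=B[q&(z>.084)&(z<.096)];print('z~90',np.c_[k[:,:2],k[:,2]*1000].round(0)[::3].tolist()[:60])
k=B[q&(z>.1)&(z<.3)&(B[...,0]<580)];print('clamp',k[:,:2].min(0),k[:,:2].max(0),k[:,2].max(),k.mean(0))
k=B[q&(z>.040)&(z<.062)];k=k[(k[:,1]<180)]
h,e=np.histogram(k[:,1],np.arange(-150,190,4));print([(int(a),int(c)) for a,c in zip(e,h) if c])
h,e=np.histogram(k[:,0],np.arange(430,680,4));print([(int(a),int(c)) for a,c in zip(e,h) if c])
```

```text
[[-95.0, 459.4], [-90.0, 459.4], [-85.0, 460.2], [-80.0, 460.5], [-75.0, 461.3], [-70.0, 459.2], [-65.0, 459.5], [-60.0, 460.3], [-55.0, 461.1], [-50.0, 461.5], [-45.0, 459.7], [-40.0, 460.1], [-35.0, 460.9], [-30.0, 461.3], [-25.0, 459.1], [-20.0, 459.5], [-15.0, 460.3], [-10.0, 460.7], [-5.0, 461.8], [0.0, 459.6], [5.0, 459.6], [10.0, 460.4], [15.0, 461.2], [20.0, 459.0], [25.0, 459.4], [30.0, 459.8], [35.0, 460.6], [40.0, 461.4], [45.0, 459.2], [50.0, 459.6], [55.0, 460.8], [60.0, 460.8], [65.0, 458.9], [70.0, 459.4], [75.0, 460.1], [80.0, 460.5], [85.0, 461.3], [90.0, 459.1], [95.0, 459.5], [100.0, 460.3], [105.0, 460.7], [110.0, 458.9], [115.0, 458.9], [120.0, 459.7], [125.0, 460.5], [130.0, 460.8], [135.0, 459.1], [140.0, 459.1], [145.0, 459.8], [150.0, 460.6], [155.0, 461.4], [160.0, 458.8], [165.0, 459.6], [170.0, 460.0], [175.0, 461.2], [180.0, 459.0], [185.0, 459.0], [190.0, 459.7], [195.0, 460.5], [200.0, 460.9], [205.0, 458.7], [210.0, 459.2], [215.0, 459.9]]
y [-126.05006174 -124.9174431  -124.00800038 -121.29462356  212.08851471
  215.37501513  216.23124754  217.9914013
[... 1950 characters left out ...]
, (46, 2), (50, 3), (54, 2), (58, 1), (62, 12), (66, 6), (70, 6), (74, 2), (78, 1), (82, 3), (86, 1), (90, 8), (94, 9), (98, 3), (102, 2), (106, 3), (110, 3), (114, 1), (118, 33), (122, 36), (134, 1)]
[(458, 4), (466, 2), (470, 1), (474, 3), (478, 3), (482, 1), (486, 1), (490, 2), (494, 1), (498, 2), (502, 3), (506, 2), (510, 1), (514, 1), (518, 2), (522, 15), (526, 31), (530, 30), (534, 22), (538, 1), (542, 1), (546, 5), (550, 2), (554, 1), (558, 1), (562, 2), (566, 1), (570, 2), (574, 2), (578, 1), (582, 29), (586, 28), (590, 33), (594, 13), (598, 1), (602, 2), (606, 1), (610, 1), (614, 2), (618, 3), (622, 2), (626, 2), (630, 2), (634, 2), (638, 3), (642, 1), (646, 1), (650, 1), (654, 86)]
```

Call:
servo_tool(
  turn=[
    [0,0,-2],
    [0,0,-4.64],
    [0,0,-4.64],
    [0,0,-4.64],
    [0,0,-4.64],
    [0,0,-4.64],
    [0,0,-4.64],
    [0,0,-4.64],
  ],
  slide=[
    [8.1,8.07,-2.5],
    [8.1,8.07,-2.5],
    [8.1,8.07,-2.5],
    [8.1,8.07,-2.5],
    [8.1,8.07,-2.5],
    [8.1,8.07,-2.5],
    [8.1,8.07,-3.5],
    [8.1,8.07,-4],
  ],
  hand=[0.6,0.6,0.6,0.6,0.6,0.6,0.6,0.6],
  squeeze=60,
)

```text
clock: 1.1
tcp_pos: [0.4919, -0.3841, 0.1095]
orientation: [-3.14, 0.04, 0.004]
contact_force: [-1.0, -1.0, -0.6]
grip_width: 0.0516
gripper_force: 0.0
```

Call:
servo_tool(
  turn=[
    [0,0,0],
    [0,0,0],
    [0,0,0],
    [0,0,0],
    [0,0,0],
    [0,0,0],
    [0,0,0],
    [0,0,0],
  ],
  slide=[
    [0,0,-1.5],
    [0,0,-2.7],
    [0,0,-3.35],
    [0,0,-3.35],
    [0,0,-3.35],
    [0,0,-3.35],
    [0,0,-3.35],
    [0,0,-3.35],
  ],
  hand=[0.6,0.6,0.6,0.0,0.0,0.0,0.0,0.0],
)

```text
clock: 2.1
tcp_pos: [0.4931, -0.3854, 0.0117]
orientation: [3.141, -0.041, 0.002]
contact_force: [-0.1, 0.2, 3.7]
grip_width: 0.0217
gripper_force: 59.5
```

Call:
servo_tool(
  turn=[
    [0,0,0],
    [0,0,0],
    [0,0,1.5],
    [0,0,1.5],
    [0,0,1.5],
    [0,0,1.5],
  ],
  slide=[
    [0,0,0],
    [0,0,1],
    [0,0,3],
    [0,0,4.5],
    [0,0,4.5],
    [0,0,4.5],
  ],
  hand=[0,0,0,0,0,0],
)

```text
clock: 2.85
tcp_pos: [0.492, -0.3846, 0.145]
orientation: [-3.136, -0.164, 0.002]
contact_force: [-0.6, 0.4, -1.8]
grip_width: 0.0215
gripper_force: 59.1
```

Run:
```python
from h import *
im,d=shot('top');im2,d2=shot('side','s1.png')
np.save('t1.npy',d)
P=cloud('top',d);P[d<.1]=np.nan;o=r.get_obs();t=o['tcp_pos'];print(t,o['grip_width'],o['contact_force'])
cv2.imwrite('pics/s1c.png',np.hstack([cv2.resize(im2[90:240,230:400,::-1],None,fx=2.4,fy=2.4),cv2.resize(im[180:330,300:440,::-1],None,fx=2.4,fy=2.4)])[:600,:800])
```

```text
[ 0.49154959 -0.38422934  0.14390529] 0.021619173771896563 [-0.21144076 -0.29577367 -1.93401172]
```

View pics/s1c.png

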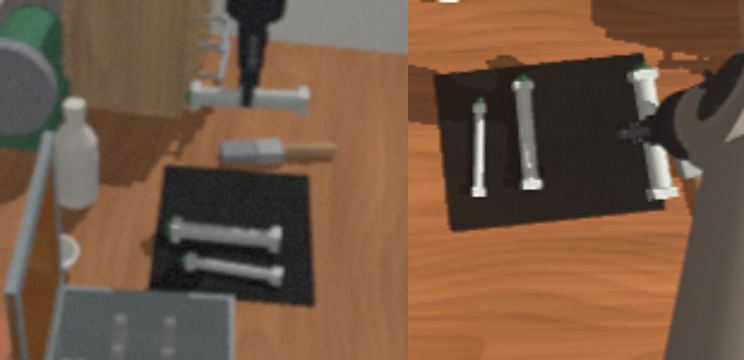

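Call:
servo_tool(
  turn=[
    [0,0,0],
    [0,0,0],
    [0,0,0],
    [0,0,0],
    [0,0,0],
    [0,0,0],
    [0,0,0],
    [0,0,0],
  ],
  slide=[
    [0.2,1.5,0],
    [0.6,3.5,0],
    [0.8,5.5,0],
    [1.0,7.5,0],
    [1.2,9.5,0],
    [1.4,11.5,0],
    [1.7,13.5,0],
    [1.8,15.5,0],
  ],
  hand=[0,0,0,0,0,0,0,0],
)

```text
clock: 3.95
tcp_pos: [0.5461, 0.0818, 0.1445]
orientation: [3.137, 0.164, -0.003]
contact_force: [1.7, -0.7, -1.6]
grip_width: 0.0216
gripper_force: 59.2
```

Call:
servo_tool(
  turn=[
    [0,0,0],
    [0,0,0],
    [0,0,0],
    [0,0,0],
  ],
  slide=[
    [0.05,1.2,0],
    [0.1,1.95,-0.2],
    [0.1,1.95,-0.5],
    [0.1,1.95,-0.5],
  ],
  hand=[0,0,0,0],
)

```text
clock: 4.45
tcp_pos: [0.5484, 0.1367, 0.1289]
orientation: [3.136, 0.163, -0.006]
contact_force: [-0.5, -0.1, -1.8]
grip_width: 0.0219
gripper_force: 59.3
```

```bash
cat >> h.py <<'E'
YAW=np.radians(5.9);C=np.array([560.3,.1])
RB=np.array([[np.cos(YAW),-np.sin(YAW)],[np.sin(YAW),np.cos(YAW)]])
def tobox(p): return np.asarray(p)[...,:2]*1000@RB-C
def toworld(b): return (np.asarray(b)+C)@RB.T/1000
def state():
    o=r.get_obs();R=cv2.Rodrigues(o['orientation'])[0]
    print('t',o['clock'],'tcp',o['tcp_pos'].round(4),'box',tobox(o['tcp_pos']).round(1),'yaw',np.degrees(np.arctan2(R[0,1],-R[1,1])).round(2),'tilt',R[:2,2].round(3),'F',o['contact_force'].round(1),'w',o['grip_width'].round(4),'q',o['joints'].round(2));return o
E
python3 - <<'E'
from h import *
im,d=shot('top');im2,d2=shot('side')
o=state()
P=cloud('top',d);P[d<.1]=np.nan
B=np.concatenate([tobox(P),P[...,2:]*1000],-1)
k=B[(abs(B[...,0])<90)&(abs(B[...,1]-81)<22)&(B[...,2]>110)&(B[...,2]<160)]
hi=k
for nm,s in(('far',k[k[:,0]>50]),('near',k[k[:,0]<-50])):
    print(nm,len(s),s.min(0).round(),s.max(0).round(),s.mean(0).round(1))
cv2.imwrite('pics/s2c.png',np.hstack([cv2.resize(im2[190:340,215:355,::-1],None,fx=2.8,fy=2.8),cv2.resize(im[150:300,160:300,::-1],None,fx=2.8,fy=2.8)]))
E
```

```text
Traceback (most recent call last):
  File "h.py", line 22, in state
    print('t',o['clock'],'tcp',o['tcp_pos'].round(4),'box',tobox(o['tcp_pos']).round(1),'yaw',np.degrees(np.arctan2(R[0,1],-R[1,1])).round(2),'tilt',R[:2,2].round(3),'F',o['contact_force'].round(1),'w',o['grip_width'].round(4),'q',o['joints'].round(2));return o
                                                                                                                                                                                                          ^^^^^^^^^^^^^^^^^^^^^
AttributeError: 'float' object has no attribute 'round'
```

```bash
sed -i "s/o\['grip_width'\].round(4)/round(o['grip_width'],4)/" h.py
python3 - <<'E'
from h import *
im,d=shot('top');im2,d2=shot('side')
o=state()
P=cloud('top',d);P[d<.1]=np.nan
B=np.concatenate([tobox(P),P[...,2:]*1000],-1)
k=B[(abs(B[...,0])<90)&(abs(B[...,1]-81)<22)&(B[...,2]>110)&(B[...,2]<160)]
for nm,s in(('far',k[k[:,0]>50]),('near',k[k[:,0]<-50])):
    if len(s):print(nm,len(s),s.min(0).round(),s.max(0).round(),s.mean(0).round(1))
cv2.imwrite('pics/s2c.png',np.hstack([cv2.resize(im2[190:340,215:355,::-1],None,fx=2.8,fy=2.8),cv2.resize(im[150:300,160:300,::-1],None,fx=2.8,fy=2.8)]))
E
```

```text
t 4.65 tcp [0.5498 0.1371 0.1308] box [ 0.7 79.8] yaw 5.89 tilt [-0. -0.] F [ 0.   0.1 -1.1] w 0.0219 q [-0.22  0.42 -0.17  1.9   0.1   0.82 -1.91]
far 15 [ 62.  66. 125.] [ 81.  75. 153.] [ 69.4  68.4 143.6]
```

View pics/s2c.png

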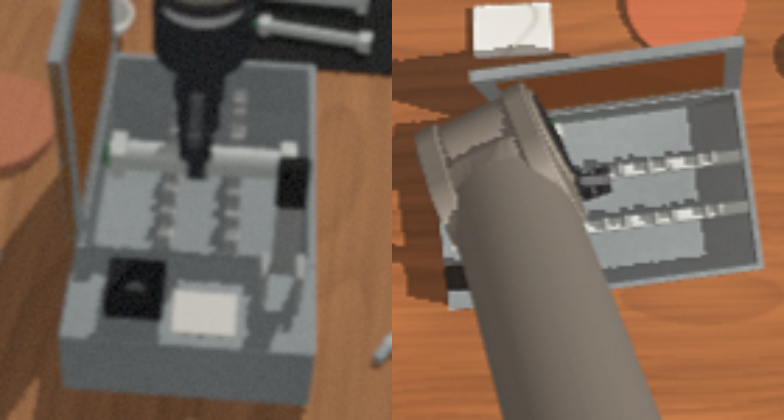

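Call:
servo_tool(
  turn=[
    [0,0,0],
    [0,0,0],
    [0,0,0],
    [0,0,0],
    [0,0,0],
    [0,0,0],
    [0,0,0],
    [0,0,0],
  ],
  slide=[
    [-0.01,0.02,-1.2],
    [-0.01,0.02,-1.9],
    [-0.01,0.02,-2.2],
    [-0.01,0.02,-2.45],
    [-0.01,0.02,-2.65],
    [-0.01,0.02,-2.8],
    [-0.01,0.02,-2.95],
    [-0.01,0.02,-3.0],
  ],
  hand=[0,0,0,0,0,0,0,0],
  squeeze=100,
)

```text
clock: 5.65
tcp_pos: [0.5497, 0.1389, 0.0416]
orientation: [3.137, 0.164, 0.001]
contact_force: [-4.5, -2.1, 20.0]
grip_width: 0.0204
gripper_force: 101.0
```

Call:
servo_tool(
  turn=[
    [0,0,0],
    [0,0,0],
  ],
  slide=[
    [0,0,0],
    [0,0,0],
  ],
  hand=[0,0],
)

```text
clock: 5.9
tcp_pos: [0.5497, 0.1389, 0.0417]
orientation: [3.137, 0.164, 0.001]
contact_force: [-3.0, -1.6, 10.2]
grip_width: 0.0207
gripper_force: 100.7
```

```bash
python3 -c "
from h import *
state()"
```

```text
t 5.9 tcp [0.5497 0.1389 0.0417] box [ 0.7 81.6] yaw 6.0 tilt [ 0.001 -0.   ] F [-3.  -1.6 10.2] w 0.0207 q [-0.24  0.55 -0.15  1.95  0.13  0.65 -1.94]
```

Call:
servo_tool(
  turn=[
    [0,0,0],
    [0,0,0],
    [0,0,0],
    [0,0,0],
    [0,0,0],
    [0,0,0],
    [0,0,0],
  ],
  slide=[
    [0,0,0],
    [0,0,0],
    [0,0,0],
    [0,0,0.5],
    [0,0,1.5],
    [0,0,3],
    [0,0,4],
  ],
  hand=[0.42,0.42,0.42,0.42,0.42,0.42,0.42],
  squeeze=60,
)

```text
clock: 6.78
tcp_pos: [0.5501, 0.1394, 0.1639]
orientation: [-3.136, -0.165, -0.004]
contact_force: [0.5, 0.5, -0.6]
grip_width: 0.0359
gripper_force: 0.0
```

Call:
servo_tool(
  turn=[
    [0,0,0],
    [0,0,0],
    [0,0,0],
    [0,0,0],
    [0,0,0],
    [0,0,0],
    [0,0,0],
  ],
  slide=[
    [0,-1.5,0],
    [-0.3,-3.5,0],
    [-0.6,-5.5,0],
    [-0.9,-7.5,0],
    [-1.2,-9.0,0],
    [-1.5,-9.5,0],
    [-1.5,-9.5,0],
  ],
  hand=[0.5,0.6,0.6,0.6,0.6,0.6,0.6],
)

```text
clock: 7.65
tcp_pos: [0.5039, -0.1464, 0.1614]
orientation: [-3.137, -0.162, -0.001]
contact_force: [-0.1, -0.3, -0.6]
grip_width: 0.0512
gripper_force: 0.0
```

```bash
cat > look.py <<'E'
from h import *
import sys
im,d=shot('top',sys.argv[1]);np.save('tl.npy',d);state()
P=cloud('top',d);P[d<.1]=np.nan
B=np.concatenate([tobox(P),P[...,2:]*1000],-1);z=B[...,2]
def fit(k,lab,exp):
    k=k.astype(np.float32)
    if len(k)<20: print(lab,'none');return
    vx,vy,x0,y0=cv2.fitLine(k,cv2.DIST_HUBER,0,.01,.01).ravel()
    if vx<0:vx,vy=-vx,-vy
    s=(k-[x0,y0])@np.array([vx,vy]);m=np.array([x0,y0])+np.array([vx,vy])*(s.min()+s.max())/2
    print(lab,len(k),'mid',m.round(1),'len',np.ptp(s).round(1),exp,'yaw',np.degrees(np.arctan2(vy,vx)).round(2))
# clips (box coords)
for i,y in((1,-81),(2,-27),(3,27),(4,81)):
    hz=36+[12,16,20,24][i-1]
    s=(abs(B[...,0])<92)&(abs(B[...,1]-y)<18)&(z>hz-14)&(z<hz+25)
    k=B[s];ax=np.abs(k[:,0])
    e=k[(ax>48)];fit(e[:,:2],'clip%d'%i,'') if len(e)>10 else print('clip',i,'empty')
    mdl=k[(abs(k[:,0])<18)]
    if len(mdl)>3: print('   shank top z',np.percentile(mdl[:,2],[50,90]).round(1),'home',hz,'blocks top far/near',[np.percentile(q[:,2],90).round(1) for q in (e[e[:,0]>0],e[e[:,0]<0]) if len(q)])
# mat
m=(P[...,0]>.36)&(P[...,0]<.62)&(P[...,1]<-.14)&(P[...,1]>-.43)&(z>11)&(z<45)
n,l,st,_=cv2.connectedComponentsWithStats(m.astype(np.uint8))
for i in range(1,n):
    if st[i,4]>60: k=P[l==i]*1000;fit(k[:,:2],'mat %s top %.0f'%(st[i,:4],np.percentile(k[:,2],95)),'')
E
python3 look.py t2.png
```

```text
t 7.7 tcp [ 0.5046 -0.1448  0.1613] box [ -73.3 -196. ] yaw 6.03 tilt [0.001 0.001] F [ 0.7  0.7 -0.7] w 0.0512 q [ 0.23  0.32 -0.08  1.98  0.03  0.85 -1.34]
clip 1 empty
clip 2 empty
clip 3 empty
clip4 169 mid [ 1.8 80.9] len 159.9  yaw 0.08
   shank top z [57.8 61.9] home 60 blocks top far/near [np.float64(64.2), np.float64(63.7)]
```

View pics/t2.png

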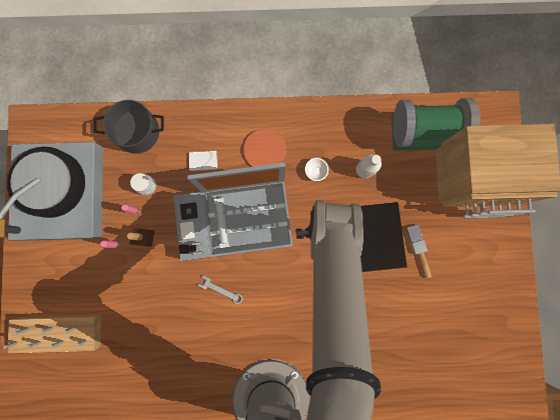

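```bash
cat > mat.py <<'E'
from look import fit
E
cat > mat.py <<'E'
from h import *
import sys
def fit(k,lab):
    k=k.astype(np.float32)
    vx,vy,x0,y0=cv2.fitLine(k,cv2.DIST_HUBER,0,.01,.01).ravel()
    if vx<0:vx,vy=-vx,-vy
    s=(k-[x0,y0])@np.array([vx,vy]);m=np.array([x0,y0])+np.array([vx,vy])*(s.min()+s.max())/2
    print(lab,len(k),'mid',m.round(1),'len',np.ptp(s).round(1),'yaw',np.degrees(np.arctan2(vy,vx)).round(2))
for n in sys.argv[1:]:
    im,d=shot(n);P=cloud(n,d);P[d<.1]=np.nan
    m=(P[...,0]>.36)&(P[...,0]<.62)&(P[...,1]<-.14)&(P[...,1]>-.46)&(P[...,2]>.012)&(P[...,2]<.045)
    q,l,st,_=cv2.connectedComponentsWithStats(m.astype(np.uint8))
    for i in range(1,q):
        if st[i,4]>60: k=P[l==i]*1000;fit(k[:,:2],'%s %s top %.0f'%(n,st[i,:4],np.percentile(k[:,2],95)))
E
python3 mat.py side
```

```text
side [299 181  48  13] top 29 303 mid [ 494.9 -253.7] len 149.2 yaw 1.91
side [305 196  43  12] top 22 158 mid [ 477.5 -193.2] len 128.9 yaw -3.82
```

Run:
```python
from h import *
d=np.load('side0.npy');P=cloud('side',d);P[d<.1]=np.nan
m=(P[...,0]>.36)&(P[...,0]<.62)&(P[...,1]<-.14)&(P[...,1]>-.46)&(P[...,2]>.012)&(P[...,2]<.045)
q,l,st,_=cv2.connectedComponentsWithStats(m.astype(np.uint8))
for i in range(1,q):
    if st[i,4]>60: k=P[l==i]*1000;print(st[i],k.mean(0),k.min(0),k.max(0))
```

```text
[305 157  48  16 344] [ 487.16658717 -378.68013883   25.00533244] [ 409.47031375 -398.03232475   12.19547241] [ 568.69848205 -365.20218711   37.20809423]
[299 181  48  13 307] [ 493.72580039 -254.86818764   22.54971247] [ 420.25480437 -275.49034327   12.42696358] [ 569.91953678 -243.51690353   31.29131724]
[305 196  43  12 151] [ 476.67457143 -194.09650584   17.22144152] [ 413.31303688 -204.95482596   12.08428388] [ 542.17832446 -182.74811971   24.50588178]
```

Call:
servo_tool(
  turn=[
    [0,0,-0.7],
    [0,0,-0.7],
    [0,0,-0.7],
    [0,0,-0.7],
    [0,0,-0.7],
    [0,0,-0.7],
    [0,0,-0.7],
    [0,0,-0.7],
  ],
  slide=[
    [-0.1,-1.9,0],
    [-0.2,-3.6,-0.5],
    [-0.2,-3.79,-1.8],
    [-0.2,-3.79,-3.2],
    [-0.2,-3.79,-4.4],
    [-0.2,-3.79,-5.03],
    [-0.2,-3.79,-5.03],
    [-0.2,-3.79,-5.03],
  ],
  hand=[0.6,0.6,0.6,0.6,0.6,0.6,0.6,0.3],
)

```text
clock: 8.75
tcp_pos: [0.4996, -0.2596, 0.0111]
orientation: [3.14, 0.07, 0.003]
contact_force: [0.1, -0.3, 0.1]
grip_width: 0.0345
gripper_force: 0.0
```

Call:
servo_tool(
  turn=[
    [0,0,0],
    [0,0,0],
    [0,0,0],
    [0,0,0],
    [0,0,0.3],
    [0,0,0.7],
    [0,0,0.7],
    [0,0,0.7],
  ],
  slide=[
    [0,0,0],
    [0,0,0],
    [0,0,0],
    [0,0,0],
    [0,0,1],
    [0,0,2.8],
    [0,0,4.2],
    [0,0,4.2],
  ],
  hand=[0,0,0,0,0,0,0,0],
)

```text
clock: 9.75
tcp_pos: [0.5008, -0.2609, 0.1403]
orientation: [3.134, 0.164, 0.012]
contact_force: [0.0, -0.1, -2.3]
grip_width: 0.0178
gripper_force: 58.9
```

```bash
python3 - <<'E'
from h import *
o=state();im,d=shot('side','s3.png');P=cloud('side',d)
z=P[...,2];t=o['tcp_pos']
m=(abs(P[...,1]-t[1])<.03)&(abs(P[...,0]-t[0])<.11)&(abs(z-t[2]-.005)<.02)&(d>.1)
k=P[m]*1000;print(len(k),k[:,0].min(),k[:,0].max())
for s in (k[k[:,0]>t[0]*1000+30],k[k[:,0]<t[0]*1000-30]): print(s.mean(0),s.min(0),s.max(0))
E
python3 mat.py side
```

```text
t 9.75 tcp [ 0.5008 -0.2609  0.1403] box [ -89.  -311.1] yaw 5.97 tilt [ 0.008 -0.003] F [ 0.  -0.1 -2.3] w 0.0178 q [ 0.4   0.4  -0.04  1.91  0.02  0.82 -1.12]
374 421.33226823260736 568.774136760974
[ 550.61998444 -248.23526441  149.79664177] [ 531.66919203 -264.43356873  132.73545402] [ 568.77413676 -238.44992268  159.14776438]
[ 443.55938855 -258.74148487  149.3219127 ] [ 421.33226823 -274.81731734  132.82594999] [ 470.45260841 -249.87248785  159.19606742]
side [305 196  43  11] top 22 149 mid [ 477.8 -193.6] len 129.4 yaw -4.03
```

Call:
servo_tool(
  turn=[
    [0,0,0],
    [0,0,0],
    [0,0,0],
    [0,0,0],
    [0,0,0],
    [0,0,0],
    [0,0,0],
    [0,0,0],
  ],
  slide=[
    [0.3,1.5,0],
    [0.6,3.5,0],
    [0.9,5.5,0],
    [1.2,7.5,0],
    [1.5,9.5,0],
    [1.79,11.2,0],
    [1.79,11.53,-0.3],
    [1.79,11.53,-0.6],
  ],
  hand=[0,0,0,0,0,0,0,0],
)

```text
clock: 10.85
tcp_pos: [0.5509, 0.0863, 0.1161]
orientation: [3.137, 0.167, -0.004]
contact_force: [-0.3, -0.5, -1.4]
grip_width: 0.0174
gripper_force: 59.0
```

Call:
servo_tool(
  turn=[
    [0,0,0],
    [0,0,0],
  ],
  slide=[
    [0,0,0],
    [0,0,0],
  ],
  hand=[0,0],
)

```text
clock: 11.1
tcp_pos: [0.5519, 0.0843, 0.1177]
orientation: [3.137, 0.16, -0.001]
contact_force: [-0.2, -0.5, -1.0]
grip_width: 0.0176
gripper_force: 59.0
```

```bash
python3 -c "
from h import *
state()"
```

```text
t 11.1 tcp [0.5519 0.0843 0.1177] box [-2.6 27. ] yaw 5.84 tilt [-0.001 -0.001] F [-0.2 -0.5 -1. ] w 0.0176 q [-0.15  0.43 -0.14  1.93  0.08  0.79 -1.81]
```

Call:
servo_tool(
  turn=[
    [0,0,0],
    [0,0,0],
    [0,0,0],
    [0,0,0],
    [0,0,0],
    [0,0,0],
    [0,0,0],
    [0,0,0],
  ],
  slide=[
    [0.06,0.02,-0.7],
    [0.06,0.02,-1.4],
    [0.06,0.02,-1.8],
    [0.06,0.02,-2.05],
    [0.06,0.02,-2.25],
    [0.06,0.02,-2.45],
    [0.06,0.02,-2.6],
    [0.06,0.02,-2.6],
  ],
  hand=[0,0,0,0,0,0,0,0],
  squeeze=100,
)

```text
clock: 12.1
tcp_pos: [0.5545, 0.086, 0.0416]
orientation: [3.136, 0.163, 0.001]
contact_force: [-4.4, -4.1, 16.1]
grip_width: 0.0159
gripper_force: 101.3
```

Call:
servo_tool(
  turn=[
    [0,0,0],
    [0,0,0],
  ],
  slide=[
    [0,0,0],
    [0,0,0],
  ],
  hand=[0,0],
)

```text
clock: 12.35
tcp_pos: [0.5545, 0.086, 0.0416]
orientation: [3.136, 0.163, 0.002]
contact_force: [-4.3, -4.3, 16.5]
grip_width: 0.0164
gripper_force: 101.3
```

```bash
python3 -c "
from h import *
state()"
```

```text
t 12.35 tcp [0.5545 0.086  0.0416] box [ 0.1 28.5] yaw 5.95 tilt [ 0.001 -0.001] F [-4.3 -4.3 16.5] w 0.0164 q [-0.17  0.55 -0.12  1.96  0.11  0.64 -1.83]
```

Call:
servo_tool(
  turn=[
    [0,0,0],
    [0,0,0],
    [0,0,0],
    [0,0,0],
    [0,0,0],
    [0,0,0],
    [0,0,0],
  ],
  slide=[
    [0,0,0],
    [0,0,0],
    [0,0,0],
    [0,0,0.5],
    [0,0,1.5],
    [0,0,3],
    [0,0,4],
  ],
  hand=[0.4,0.4,0.4,0.4,0.4,0.4,0.4],
  squeeze=60,
)

```text
clock: 13.22
tcp_pos: [0.5546, 0.0872, 0.1629]
orientation: [-3.137, -0.165, -0.004]
contact_force: [0.1, -0.2, 0.7]
grip_width: 0.0341
gripper_force: 0.0
```

Call:
servo_tool(
  turn=[
    [0,0,-1],
    [0,0,-1.7],
    [0,0,-1.7],
    [0,0,-1.7],
    [0,0,-1.7],
    [0,0,-1.7],
    [0,0,-1.7],
  ],
  slide=[
    [-0.3,-1.5,0],
    [-0.9,-3.5,0],
    [-1.5,-5.5,0],
    [-2.1,-7.5,0],
    [-2.4,-9.2,0],
    [-2.4,-9.2,0],
    [-2.4,-9.2,0],
  ],
  hand=[0.45,0.5,0.5,0.5,0.5,0.5,0.5],
)

```text
clock: 14.1
tcp_pos: [0.4822, -0.1885, 0.1606]
orientation: [-3.14, 0.068, -0.002]
contact_force: [0.3, 0.7, -0.1]
grip_width: 0.0425
gripper_force: 0.0
```

```bash
python3 look.py t3.png; python3 mat.py side
```

```text
t 14.15 tcp [ 0.4824 -0.1877  0.1604] box [ -99.7 -236.4] yaw -2.39 tilt [0.001 0.001] F [-0.2  0.3  0. ] w 0.0427 q [ 0.26  0.31 -0.01  2.    0.    0.84 -1.37]
clip 1 empty
clip 2 empty
clip3 122 mid [ 0.2 28.2] len 149.2  yaw 0.35
   shank top z [53.8 56.6] home 56 blocks top far/near [np.float64(60.3), np.float64(59.0)]
clip4 170 mid [ 1.9 81.1] len 160.2  yaw 0.01
   shank top z [57.4 61.2] home 60 blocks top far/near [np.float64(63.3), np.float64(64.4)]
side [305 196  43  11] top 23 156 mid [ 478.1 -193. ] len 129.6 yaw -4.04
```

Call:
servo_tool(
  turn=[
    [0,0,-0.1],
    [0,0,-0.1],
    [0,0,-0.1],
    [0,0,-0.1],
    [0,0,-0.1],
    [0,0,-0.1],
    [0,0,-0.1],
  ],
  slide=[
    [-0.02,-0.3,-0.5],
    [-0.02,-0.3,-2],
    [-0.02,-0.3,-3.5],
    [-0.02,-0.3,-4.5],
    [-0.02,-0.3,-5.07],
    [-0.02,-0.3,-5.07],
    [-0.02,-0.3,-5.07],
  ],
  hand=[0.5,0.5,0.5,0.5,0.5,0.5,0.2],
)

```text
clock: 15.08
tcp_pos: [0.482, -0.1984, 0.0086]
orientation: [3.14, -0.082, 0.002]
contact_force: [-0.0, -0.7, -0.1]
grip_width: 0.0256
gripper_force: 0.0
```

Call:
servo_tool(
  turn=[
    [0,0,0],
    [0,0,0],
    [0,0,0],
    [0,0,0],
    [0,0,0.5],
    [0,0,1.78],
    [0,0,1.78],
    [0,0,1.78],
  ],
  slide=[
    [0,0,0],
    [0,0,0],
    [0,0,0],
    [0,0,0],
    [0,0,1],
    [0,0,2.8],
    [0,0,4.2],
    [0,0,4.2],
  ],
  hand=[0,0,0,0,0,0,0,0],
)

```text
clock: 16.08
tcp_pos: [0.4837, -0.1991, 0.1376]
orientation: [3.135, 0.161, 0.012]
contact_force: [-0.4, 0.2, -1.3]
grip_width: 0.0091
gripper_force: 58.8
```

```bash
python3 -c "
from h import *
state();im,d=shot('side','s4.png')
cv2.imwrite('pics/s4c.png',cv2.resize(im[100:240,240:400,::-1],None,fx=3,fy=3))"
```

```text
t 16.075 tcp [ 0.4837 -0.1991  0.1376] box [ -99.7 -247.9] yaw 5.88 tilt [ 0.008 -0.002] F [-0.4  0.2 -1.3] w 0.0091 q [ 0.32  0.34 -0.06  2.01  0.03  0.78 -1.22]
```

View pics/s4c.png

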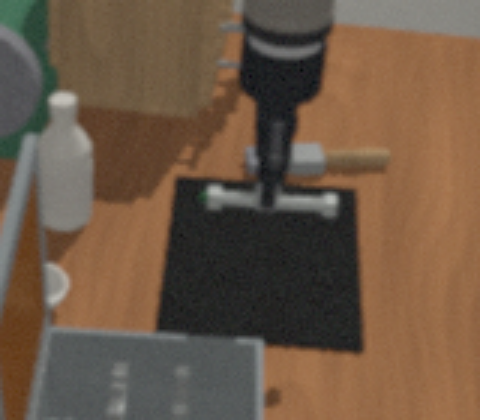

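Call:
servo_tool(
  turn=[
    [0,0,0],
    [0,0,0],
    [0,0,0],
    [0,0,0],
    [0,0,0],
    [0,0,0],
    [0,0,0],
  ],
  slide=[
    [0.7,1.5,0],
    [1.6,3.3,0],
    [2.4,5,0],
    [2.77,5.88,0],
    [2.77,5.88,-0.5],
    [2.77,5.88,-0.9],
    [2.77,5.88,-0.9],
  ],
  hand=[0,0,0,0,0,0,0],
)

```text
clock: 17.0
tcp_pos: [0.5623, -0.0237, 0.1048]
orientation: [3.137, 0.158, -0.007]
contact_force: [-0.5, -0.5, -0.6]
grip_width: 0.0091
gripper_force: 58.8
```

Call:
servo_tool(
  turn=[
    [0,0,0],
    [0,0,0],
  ],
  slide=[
    [0,0,0],
    [0,0,0],
  ],
  hand=[0,0],
)

```text
clock: 17.25
tcp_pos: [0.5646, -0.0224, 0.1073]
orientation: [3.137, 0.16, 0.001]
contact_force: [0.3, 0.4, -0.6]
grip_width: 0.0089
gripper_force: 58.8
```

```bash
python3 -c "
from h import *
state()"
```

```text
t 17.25 tcp [ 0.5646 -0.0224  0.1073] box [ -1.  -80.4] yaw 5.85 tilt [ 0.001 -0.   ] F [ 0.3  0.4 -0.6] w 0.0089 q [ 0.01  0.45 -0.11  1.92  0.07  0.77 -1.6 ]
```

Call:
servo_tool(
  turn=[
    [0,0,0],
    [0,0,0],
    [0,0,0],
    [0,0,0],
    [0,0,0],
    [0,0,0],
    [0,0,0],
    [0,0,0],
  ],
  slide=[
    [0.02,0,-0.7],
    [0.02,0,-1.3],
    [0.02,0,-1.6],
    [0.02,0,-1.85],
    [0.02,0,-2.05],
    [0.02,0,-2.2],
    [0.02,0,-2.35],
    [0.02,0,-2.35],
  ],
  hand=[0,0,0,0,0,0,0,0],
  squeeze=100,
)

```text
clock: 18.25
tcp_pos: [0.5656, -0.0221, 0.0389]
orientation: [3.137, 0.161, 0.002]
contact_force: [-7.7, -1.4, 27.1]
grip_width: 0.0073
gripper_force: 102.1
```

Call:
servo_tool(
  turn=[
    [0,0,0],
    [0,0,0],
  ],
  slide=[
    [0,0,0],
    [0,0,0],
  ],
  hand=[0,0],
)

```text
clock: 18.5
tcp_pos: [0.5656, -0.0221, 0.0389]
orientation: [3.137, 0.161, 0.002]
contact_force: [-7.5, -2.2, 25.4]
grip_width: 0.0074
gripper_force: 102.1
```

Call:
servo_tool(
  turn=[
    [0,0,0],
    [0,0,0],
    [0,0,0],
    [0,0,0],
    [0,0,0],
    [0,0,0],
    [0,0,0],
    [0,0,0],
  ],
  slide=[
    [0,0,0.03],
    [0,0,0.03],
    [0,0,0.03],
    [0,0,0.5],
    [0,0,1.5],
    [0,0,3],
    [-1,-2,4],
    [-2,-4,4],
  ],
  hand=[0.35,0.35,0.35,0.35,0.35,0.35,0.35,0.35],
  squeeze=60,
)

```text
clock: 19.5
tcp_pos: [0.513, -0.1292, 0.1586]
orientation: [3.136, 0.166, 0.009]
contact_force: [-0.3, -1.8, -0.0]
grip_width: 0.03
gripper_force: 0.0
```

Call:
servo_tool(
  turn=[
    [0,0,0],
    [0,0,0],
    [0,0,0],
  ],
  slide=[
    [-0.5,-1.5,0],
    [-1,-3,0.5],
    [-1,-3,0.5],
  ],
  hand=[0.1,0,0],
)

```text
clock: 19.88
tcp_pos: [0.4804, -0.2233, 0.1723]
orientation: [3.135, 0.15, 0.003]
contact_force: [0.1, 0.9, 0.0]
grip_width: 0.0
gripper_force: 0.0
```

```bash
python3 look.py t4.png
python3 - <<'E'
from h import *
im=cv2.imread('pics/t4.png');cv2.imwrite('pics/t4c.png',cv2.resize(im[150:270,110:310],None,fx=4,fy=4,interpolation=cv2.INTER_CUBIC))
E
```

```text
t 19.925 tcp [ 0.4812 -0.2205  0.1717] box [-104.3 -268.9] yaw 5.67 tilt [ 0.002 -0.001] F [-0.2  0.2 -0.3] w -0.0 q [ 0.35  0.31 -0.05  1.96  0.02  0.87 -1.18]
clip1 49 mid [  0.  -79.1] len 129.8  yaw 0.0
   shank top z [47.  50.1] home 48 blocks top far/near [np.float64(52.5), np.float64(50.9)]
clip 2 empty
clip3 124 mid [ 0.6 28.4] len 150.0  yaw 0.58
   shank top z [54.3 57.3] home 56 blocks top far/near [np.float64(60.9), np.float64(59.5)]
clip4 170 mid [ 2.  81.2] len 160.2  yaw 0.15
   shank top z [57.1 61.8] home 60 blocks top far/near [np.float64(64.6), np.float64(63.9)]
```

View pics/t4c.png

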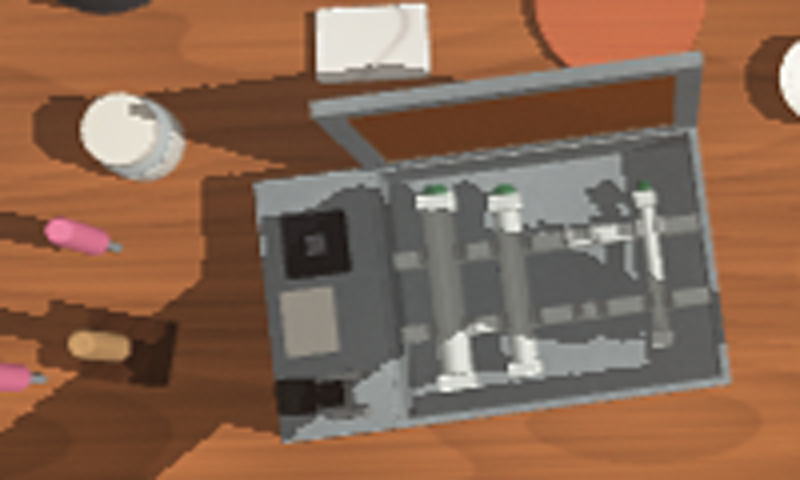

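Call:
servo_tool(
  turn=[
    [0,0,0],
    [0,0,0],
    [0,0,0],
    [0,0,0],
    [0,0,0],
    [0,0,0],
    [0,0,0],
    [0,0,0],
  ],
  slide=[
    [0,0,2],
    [0,0,4],
    [0.7,0.7,5.5],
    [1.9,2.3,5.5],
    [3.1,3.9,5.5],
    [4.3,5.5,5.5],
    [5.5,7.1,5.5],
    [6.5,8.5,5.5],
  ],
  hand=[0,0,0,0,0,0,0,0],
)

```text
clock: 20.92
tcp_pos: [0.6771, 0.041, 0.3353]
orientation: [-3.136, -0.167, 0.001]
contact_force: [1.1, -0.5, 0.3]
grip_width: -0.0001
gripper_force: 0.0
```

Call:
servo_tool(
  turn=[
    [0,0,0],
    [0,0,0],
    [0,0,0],
    [0,0,0],
  ],
  slide=[
    [0.9,1.26,0],
    [0.9,1.26,0],
    [0.9,1.26,0],
    [0.9,1.26,0],
  ],
  hand=[0,0,0,0],
)

```text
clock: 21.42
tcp_pos: [0.7031, 0.0731, 0.3358]
orientation: [3.137, 0.16, 0.0]
contact_force: [-0.5, -0.0, -0.4]
grip_width: 0.0
gripper_force: 0.0
```

```bash
python3 -c "
from h import *
state()
print(toworld([130,0]))"
```

```text
t 21.425 tcp [0.7031 0.0731 0.3358] box [146.6   0.3] yaw 5.83 tilt [ 0.    -0.001] F [-0.5 -0.  -0.4] w 0.0 q [-0.08  0.47 -0.17  1.32  0.08  1.35 -1.72]
[0.68663308 0.07105716]
```

Call:
servo_tool(
  turn=[
    [0,0,0],
    [0,0,0],
    [0,0,0],
    [0,0,0],
  ],
  slide=[
    [0,0,-1.8],
    [0,0,-3.5],
    [0,0,-3.7],
    [0,0,-3.7],
  ],
  hand=[0,0,0,0],
)

```text
clock: 21.92
tcp_pos: [0.7041, 0.0737, 0.2261]
orientation: [-3.137, -0.16, -0.002]
contact_force: [0.6, 0.1, 1.2]
grip_width: -0.0
gripper_force: 0.0
```

Call:
servo_tool(
  turn=[
    [0,0,0],
    [0,0,0],
    [0,0,0],
    [0,0,0],
    [0,0,0],
    [0,0,0],
    [0,0,0],
    [0,0,0],
  ],
  slide=[
    [-0.55,-0.06,0],
    [-1.2,-0.12,0],
    [-1.85,-0.19,0],
    [-2.5,-0.26,-0.18],
    [-3.13,-0.32,-0.37],
    [-3.72,-0.38,-0.7],
    [-4.3,-0.44,-1.03],
    [-4.3,-0.44,-1.03],
  ],
  hand=[0,0,0,0,0,0,0,0],
)

```text
clock: 22.92
tcp_pos: [0.5751, 0.0609, 0.196]
orientation: [-3.137, -0.161, -0.005]
contact_force: [0.6, -0.1, 0.1]
grip_width: -0.0
gripper_force: 0.0
```

```bash
python3 -c "
from h import *
state();im,d=shot('side','s5.png')
cv2.imwrite('pics/s5c.png',cv2.resize(im[100:350,180:400,::-1],None,fx=2,fy=2))"
```

```text
t 22.925 tcp [0.5751 0.0609 0.196 ] box [18.1  1.4] yaw 5.89 tilt [0.003 0.   ] F [ 0.6 -0.1  0.1] w -0.0 q [-0.05  0.36 -0.2   1.82  0.09  0.96 -1.76]
```

View pics/s5c.png

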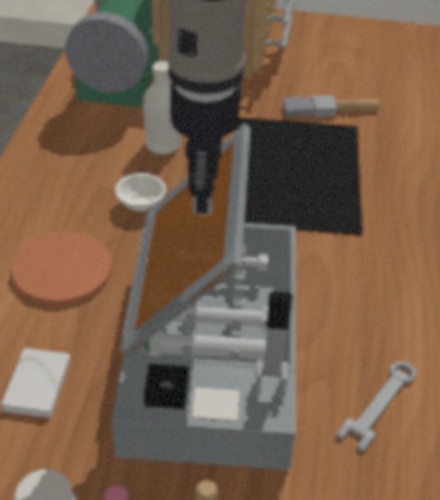

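Call:
servo_tool(
  turn=[
    [0,0,0],
    [0,0,0],
    [0,0,0],
    [0,0,0],
    [0,0,0],
    [0,0,0],
    [0,0,0],
    [0,0,0],
  ],
  slide=[
    [-0.5,-0.05,-0.45],
    [-0.98,-0.11,-0.94],
    [-1.35,-0.15,-1.5],
    [-1.7,-0.18,-2.07],
    [-2.06,-0.22,-3.07],
    [-2.15,-0.23,-3.6],
    [-2.19,-0.23,-3.82],
    [-2.19,-0.23,-3.9],
  ],
  hand=[0,0,0,0,0,0,0,0],
)

```text
clock: 23.98
tcp_pos: [0.51, 0.0542, 0.0788]
orientation: [3.137, 0.161, 0.001]
contact_force: [-11.9, -1.4, 37.4]
grip_width: -0.0002
gripper_force: 18.8
```

Call:
servo_tool(
  turn=[
    [0,0,0],
    [0,0,0],
  ],
  slide=[
    [0,0,0],
    [0,0,0],
  ],
  hand=[0,0],
)

```text
clock: 24.22
tcp_pos: [0.5099, 0.0543, 0.079]
orientation: [3.137, 0.161, 0.002]
contact_force: [-6.4, -2.6, 18.5]
grip_width: -0.0002
gripper_force: 9.4
```

Call:
servo_tool(
  turn=[
    [0,0,0],
    [0,0,0],
    [0,0,0],
    [0,0,0],
    [0,0,0],
    [0,0,0],
    [0,0,0],
  ],
  slide=[
    [0,0,1],
    [0,0,3],
    [0,-1.5,5],
    [0,-3,6],
    [0,-5,6],
    [0,-7,6],
    [0,-7,6],
  ],
  hand=[0,0,0,0,0,0,0],
)

```text
clock: 25.1
tcp_pos: [0.5087, -0.162, 0.2578]
orientation: [3.135, 0.147, 0.003]
contact_force: [0.2, 1.0, 0.7]
grip_width: -0.0001
gripper_force: 0.0
```

Run:
```python
from h import *
state()
for n in('top','side'):
    im,d=shot(n,n+'6.png');P=cloud(n,d);P[d<.1]=np.nan
    B=np.concatenate([tobox(P),P[...,2:]*1000],-1)
    s=(B[...,0]>-110)&(B[...,0]<-40)&(B[...,1]>110)&(B[...,1]<215)&(B[...,2]>78)
    k=B[s];
    for a in range(75,250,20):
        q=k[(k[:,2]>=a)&(k[:,2]<a+20)]
        if len(q)>2: print(n,a,len(q),'x',np.percentile(q[:,0],[5,95]).round(),'y',np.percentile(q[:,1],[5,95]).round())
    for x0 in(-90,0,90):
        for y0 in(-60,60):
            q=B[(abs(B[...,0]-x0)<6)&(abs(B[...,1]-y0)<8)];print('lid',x0,y0,np.nanmedian(q[:,2]).round(1))
    if n=='top':
        s=B[(B[...,0]>10)&(B[...,0]<90)&(B[...,1]>130)&(B[...,1]<210)&(B[...,2]>86)&(B[...,2]<96)]
        print('bezel',cv2.minAreaRect(s[:,:2].astype(np.float32)))
        hsv=cv2.cvtColor(im,cv2.COLOR_RGB2GRAY)
a=cv2.imread('pics/top6.png')[190:260,165:205];b=cv2.imread('pics/side6.png')[260:340,225:345]
cv2.imwrite('pics/c6.png',np.hstack([cv2.resize(a,(300,525),interpolation=cv2.INTER_CUBIC),cv2.resize(b,(500,525)[:1]+(525,) if 0 else (480,525),interpolation=cv2.INTER_CUBIC)]))
```

```text
t 25.1 tcp [ 0.5087 -0.162   0.2578] box [ -70.9 -213.5] yaw 5.37 tilt [ 0.002 -0.003] F [0.2 1.  0.7] w -0.0001 q [ 0.26  0.22 -0.08  1.86  0.02  1.06 -1.31]
top 75 95 x [-99. -44.] y [111. 127.]
top 95 49 x [-89. -57.] y [146. 166.]
top 115 6 x [-83. -64.] y [155. 162.]
top 155 11 x [-83. -63.] y [147. 162.]
top 175 43 x [-81. -64.] y [148. 163.]
top 195 20 x [-85. -63.] y [162. 166.]
top 215 25 x [-84. -63.] y [164. 170.]
top 235 42 x [-83. -63.] y [166. 178.]
lid -90 -60 80.1
lid -90 60 80.0
lid 0 -60 78.5
lid 0 60 78.9
lid 90 -60 79.6
lid 90 60 80.4
bezel ((44.22285079956055, 172.79051208496094), (46.406150817871094, 46.64911651611328), 89.80935668945312)
side 75 143 x [-103.  -43.] y [111. 170.]
side 95 106 x [-92. -59.] y [149. 171.]
side 115 50 x [-85. -66.] y [163. 167.]
side 135 49 x [-85. -67.] y [165. 169.]
side 155 53 x [-85. -67.] y [167. 171.]
side 175 47 x [-85. -67.] y [170. 177.]
side 195 69 x [-86. -65.] y [174. 179.]
side 215 77 x [-87. -64.] y [175. 181.]
side 235 59 x [-86. -66.] y [169. 180.]
lid -90 -60 80.2
lid -90 60 nan
lid 0 -60 80.1
lid 0 60 80.0
lid 90 -60 80.4
lid 90 60 81.3
  return np.nanmean(a, axis, out=out, keepdims=keepdims)
```

View pics/c6.png

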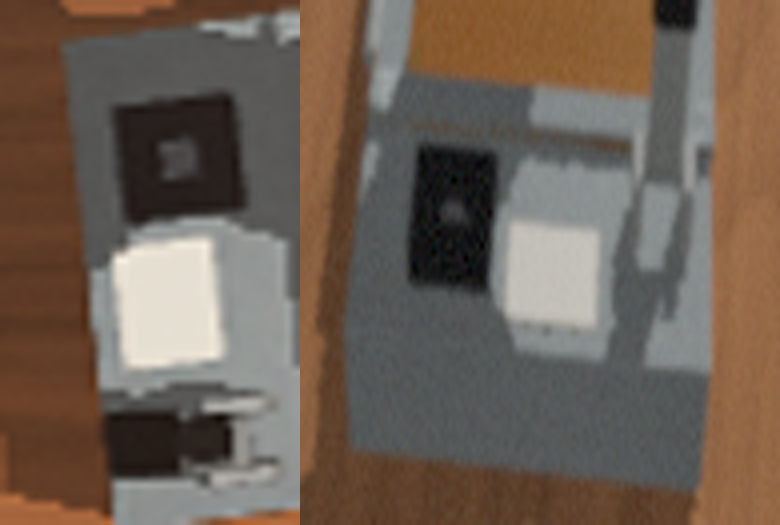

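Call:
servo_tool(
  turn=[
    [0,0,0],
    [0,0,0],
    [0,0,0],
    [0,0,0],
    [0,0,0],
    [0,0,0],
    [0,0,0],
    [0,0,0],
  ],
  slide=[
    [0,1,2.4],
    [-0.3,2.8,2.4],
    [-0.6,4.8,2.4],
    [-0.9,6.8,2.4],
    [-1.2,8.8,2.4],
    [-1.4,10.8,2.4],
    [-1.6,12.8,2.4],
    [-1.6,14.2,2.4],
  ],
  hand=[0,0,0,0,0,0,0,0],
)

```text
clock: 26.2
tcp_pos: [0.4584, 0.2753, 0.3293]
orientation: [-3.135, -0.172, -0.001]
contact_force: [-0.2, 0.5, 0.3]
grip_width: 0.0001
gripper_force: 0.0
```

Call:
servo_tool(
  turn=[
    [0,0,0],
    [0,0,0],
    [0,0,0],
  ],
  slide=[
    [0,0,0],
    [0,0,0],
    [0,0,0],
  ],
  hand=[0,0,0],
)

```text
clock: 26.58
tcp_pos: [0.4609, 0.2692, 0.3287]
orientation: [3.137, 0.16, 0.0]
contact_force: [-0.1, -0.6, 0.3]
grip_width: -0.0002
gripper_force: 0.0
```

```bash
python3 -c "
from h import *
state()"
```

```text
t 26.575 tcp [0.4609 0.2692 0.3287] box [-74.2 220.3] yaw 5.83 tilt [ 0.    -0.001] F [-0.1 -0.6  0.3] w -0.0002 q [-0.27  0.19 -0.43  1.74  0.09  1.22 -2.19]
```

Call:
servo_tool(
  turn=[
    [0,0,0],
    [0,0,0],
    [0,0,0],
    [0,0,0],
  ],
  slide=[
    [0,0,-1.8],
    [0,0,-3.6],
    [0,0,-4.09],
    [0,0,-4.09],
  ],
  hand=[0,0,0,0],
)

```text
clock: 27.08
tcp_pos: [0.4611, 0.2697, 0.2062]
orientation: [3.137, 0.16, -0.001]
contact_force: [0.5, 0.6, 0.9]
grip_width: 0.0002
gripper_force: 0.0
```

Call:
servo_tool(
  turn=[
    [0,0,0],
    [0,0,0],
    [0,0,0],
    [0,0,0],
    [0,0,0],
    [0,0,0],
    [0,0,0],
    [0,0,0],
  ],
  slide=[
    [0.08,-0.83,0],
    [0.15,-1.46,0.02],
    [0.22,-2.1,0.03],
    [0.27,-2.6,-0.1],
    [0.32,-3.07,-0.22],
    [0.36,-3.5,-0.45],
    [0.41,-3.96,-0.7],
    [0.41,-3.96,-0.7],
  ],
  hand=[0,0,0,0,0,0,0,0],
)

```text
clock: 28.08
tcp_pos: [0.4725, 0.1495, 0.1837]
orientation: [3.136, 0.159, -0.004]
contact_force: [-0.6, -0.8, -0.1]
grip_width: 0.0003
gripper_force: 0.0
```

Call:
servo_tool(
  turn=[
    [0,0,0],
    [0,0,0],
    [0,0,0],
    [0,0,0],
    [0,0,0],
    [0,0,0],
    [0,0,0],
  ],
  slide=[
    [0.04,-0.4,-0.35],
    [0.08,-0.76,-0.69],
    [0.14,-1.35,-1.52],
    [0.17,-1.66,-2.26],
    [0.18,-1.79,-2.7],
    [0.18,-1.79,-2.85],
    [0.18,-1.79,-2.9],
  ],
  hand=[0,0,0,0,0,0,0],
)

```text
clock: 28.95
tcp_pos: [0.4782, 0.0965, 0.101]
orientation: [3.134, 0.16, -0.002]
contact_force: [-17.9, -7.5, 55.5]
grip_width: -0.0
gripper_force: 27.7
```

```bash
python3 -c "
from h import *
state();im,d=shot('side','s7.png')
cv2.imwrite('pics/s7c.png',cv2.resize(im[150:350,200:380,::-1],None,fx=2.5,fy=2.5))"
```

```text
t 28.95 tcp [0.4782 0.0965 0.101 ] box [-74.7  46.7] yaw 5.86 tilt [-0.001 -0.003] F [-17.9  -7.5  55.5] w -0.0 q [-0.06  0.37 -0.32  2.09  0.18  0.71 -1.97]
```

View pics/s7c.png

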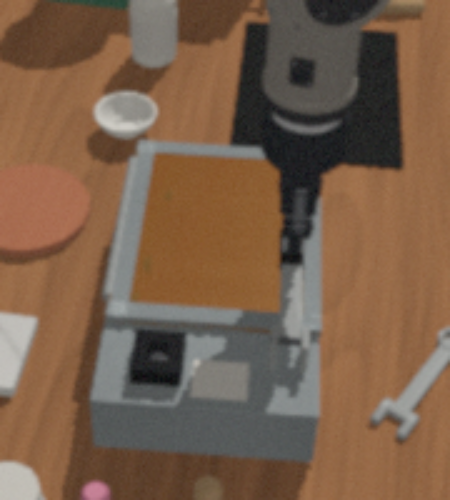

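Call:
servo_tool(
  turn=[
    [0,0,0],
    [0,0,0],
    [0,0,0],
    [0,0,0],
    [0,0,0],
    [0,0,0],
    [0,0,0],
    [0,0,0],
  ],
  slide=[
    [0,0,1],
    [0,0,3],
    [0.1,1,5],
    [0.3,2.8,5],
    [0.5,4.8,5],
    [0.7,6.8,5],
    [0.9,8.6,5],
    [1.05,9.8,5],
  ],
  hand=[0,0,0,0,0.2,0.5,0.55,0.55],
)

```text
clock: 30.0
tcp_pos: [0.5093, 0.3944, 0.2473]
orientation: [-3.137, -0.166, 0.001]
contact_force: [0.9, 0.4, 0.1]
grip_width: 0.0467
gripper_force: 0.0
```

Call:
servo_tool(
  turn=[
    [0,0,0],
    [0,0,0],
    [0,0,0],
  ],
  slide=[
    [0,0,-0.5],
    [0,0,-1],
    [0,0,-1],
  ],
  hand=[0.55,0.55,0.55],
)

```text
clock: 30.38
tcp_pos: [0.5097, 0.3889, 0.2157]
orientation: [3.134, 0.159, -0.004]
contact_force: [-0.1, 0.1, -0.6]
grip_width: 0.0469
gripper_force: 0.0
```

Run:
```python
from h import *
state()
im,d=shot('side','s8.png');P=cloud('side',d);P[d<.1]=np.nan;z=P[...,2]
s=(abs(P[...,0]-.51)<.04)&(abs(P[...,1]-.39)<.04)
for a,b in((.07,.10),(.10,.14)):
    k=P[s&(z>a)&(z<b)]*1000
    if len(k): print(a,len(k),k.mean(0).round(1),k.min(0).round(),k.max(0).round())
print(proj('side',[.51,.3905,.1]))
B=np.concatenate([tobox(P),P[...,2:]*1000],-1)
k=B[(B[...,0]>10)&(B[...,0]<90)&(B[...,1]>130)&(B[...,1]<210)&(z>.086)&(z<.096)];print('bezel side',cv2.minAreaRect(k[:,:2].astype(np.float32)))
k=B[(abs(B[...,0]+75)<14)&(B[...,1]>25)&(B[...,1]<150)&(z>.084)]
for y in range(30,150,20):
    q=k[abs(k[:,1]-y)<8]; print('clamp y',y,len(q),np.nanpercentile(q[:,2],[50,90]).round(1) if len(q) else '')
```

```text
t 30.375 tcp [0.5097 0.3889 0.2157] box [-13.3 334.3] yaw 5.8 tilt [-0.003 -0.004] F [-0.1  0.1 -0.6] w 0.0469 q [-0.43  0.48 -0.44  1.63  0.22  1.09 -2.4 ]
0.07 78 [505.5 400.   85.5] [496. 392.  70.] [515. 403.  99.]
0.1 151 [506.  398.6 122.8] [497. 384. 100.] [517. 403. 140.]
(np.float64(281.42306112858813), np.float64(354.9311496379309))
bezel side ((41.38311767578125, 174.07412719726562), (44.950469970703125, 48.13005447387695), 1.010582447052002)
clamp y 30 33 [105.3 107.2]
clamp y 50 43 [105.5 107.1]
clamp y 70 53 [104.  106.6]
clamp y 90 42 [102.3 104.2]
clamp y 110 49 [102.4 104. ]
clamp y 130 49 [102.3 104.4]
```

Call:
servo_tool(
  turn=[
    [0,0,0],
    [0,0,0],
    [0,0,0],
    [0,0,0],
    [0,0,0],
    [0,0,0],
    [0,0,0],
    [0,0,0],
  ],
  slide=[
    [-0.01,0.05,-1.5],
    [-0.01,0.05,-3],
    [-0.01,0.05,-4.15],
    [-0.01,0.05,-4.15],
    [-0.01,0.05,-4.15],
    [-0.01,0.05,-4.15],
    [-0.01,0.05,-4.15],
    [-0.01,0.05,-4.15],
  ],
  hand=[0.55,0.55,0.55,0.55,0,0,0,0],
)

```text
clock: 31.42
tcp_pos: [0.5109, 0.3939, 0.0956]
orientation: [-3.136, -0.161, -0.005]
contact_force: [-0.2, -1.3, 6.9]
grip_width: 0.0205
gripper_force: 59.1
```

```bash
python3 -c "
from h import *
state()"
```

```text
t 31.425 tcp [0.5109 0.3939 0.0956] box [-11.6 339.2] yaw 5.89 tilt [0.003 0.002] F [-0.2 -1.3  6.9] w 0.0205 q [-0.46  0.61 -0.4   1.72  0.3   0.87 -2.46]
```

Call:
servo_tool(
  turn=[
    [0,0,0],
    [0,0,0],
    [0,0,0],
    [0,0,0],
    [0,0,0],
    [0,0,0],
  ],
  slide=[
    [0,0,0.5],
    [0,0,1.5],
    [0,0,3],
    [0,0,4.5],
    [0,0,4.5],
    [0,0,4.5],
  ],
  hand=[0,0,0,0,0,0],
)

```text
clock: 32.17
tcp_pos: [0.5095, 0.3928, 0.2286]
orientation: [3.137, 0.162, 0.0]
contact_force: [0.4, 0.5, -1.4]
grip_width: 0.021
gripper_force: 58.6
```

```bash
cat > sty.py <<'E'
from h import *
o=state();t=o['tcp_pos']
im,d=shot('side','sty.png');P=cloud('side',d);P[d<.1]=np.nan;z=P[...,2]
s=(abs(P[...,0]-t[0])<.03)&(abs(P[...,1]-t[1])<.03)
for a in range(-110,10,10):
    k=P[s&(z>t[2]+a/1000)&(z<t[2]+a/1000+.01)]*1000
    if len(k)>2: print(a,len(k),'x',np.median(k[:,0]).round(1),'rel',(np.median(k[:,0])-t[0]*1000).round(1),'ymax',k[:,1].max().round(1),'rel',(k[:,1].max()-t[1]*1000).round(1))
E
python3 sty.py
```

```text
t 32.175 tcp [0.5095 0.3928 0.2286] box [-13.1 338.3] yaw 5.9 tilt [ 0. -0.] F [ 0.4  0.5 -1.4] w 0.021 q [-0.43  0.47 -0.45  1.61  0.22  1.11 -2.4 ]
-90 8 x 505.6 rel -3.9 ymax 397.7 rel 4.8
-80 19 x 504.9 rel -4.5 ymax 398.7 rel 5.9
-70 12 x 505.0 rel -4.5 ymax 397.8 rel 5.0
-60 14 x 504.4 rel -5.1 ymax 397.6 rel 4.8
-50 5 x 505.4 rel -4.1 ymax 397.5 rel 4.7
-40 18 x 503.8 rel -5.7 ymax 404.2 rel 11.4
-30 39 x 504.6 rel -4.9 ymax 405.0 rel 12.1
-20 32 x 503.2 rel -6.2 ymax 404.9 rel 12.0
-10 4 x 495.8 rel -13.7 ymax 406.1 rel 13.3
0 19 x 501.6 rel -7.9 ymax 416.4 rel 23.6
```

Call:
servo_tool(
  turn=[
    [0,0,0],
    [0,0,0],
    [0,0,0],
    [0,0,0],
    [0,0,0],
    [0,0,0],
    [0,0,0],
    [0,0,0],
  ],
  slide=[
    [0.5,-1,0],
    [1.2,-2.5,0],
    [2,-4,0],
    [2.5,-5.28,0],
    [2.5,-5.28,0],
    [2.5,-5.28,-0.6],
    [2.5,-5.28,-1.1],
    [2.5,-5.28,-1.1],
  ],
  hand=[0,0,0,0,0,0,0,0],
)

```text
clock: 33.22
tcp_pos: [0.5828, 0.2353, 0.1928]
orientation: [3.136, 0.165, -0.007]
contact_force: [-0.3, -0.5, -0.4]
grip_width: 0.0209
gripper_force: 58.7
```

```bash
python3 sty.py
python3 - <<'E'
from h import *
im=cv2.imread('pics/sty.png');cv2.imwrite('pics/styc.png',cv2.resize(im[200:320,200:330],None,fx=4.5,fy=4.5,interpolation=cv2.INTER_CUBIC))
E
```

```text
t 33.225 tcp [0.5828 0.2353 0.1928] box [ 43.6 174. ] yaw 6.03 tilt [-0.004 -0.001] F [-0.3 -0.5 -0.4] w 0.0209 q [-0.19  0.47 -0.4   1.69  0.21  1.03 -2.12]
-110 320 x 578.8 rel -4.0 ymax 260.0 rel 24.8
-100 18 x 571.0 rel -11.7 ymax 257.5 rel 22.3
-90 10 x 577.0 rel -5.8 ymax 240.3 rel 5.0
-80 10 x 577.8 rel -5.0 ymax 240.2 rel 4.9
-70 13 x 576.8 rel -6.0 ymax 240.2 rel 4.9
-60 12 x 577.7 rel -5.1 ymax 240.1 rel 4.8
-50 7 x 578.4 rel -4.4 ymax 240.2 rel 4.9
-40 16 x 576.9 rel -5.9 ymax 246.8 rel 11.5
-30 28 x 573.8 rel -9.0 ymax 247.2 rel 11.9
-20 37 x 576.4 rel -6.3 ymax 247.7 rel 12.5
-10 12 x 570.1 rel -12.7 ymax 251.1 rel 15.8
0 20 x 571.0 rel -11.8 ymax 257.8 rel 22.5
```

View pics/styc.png

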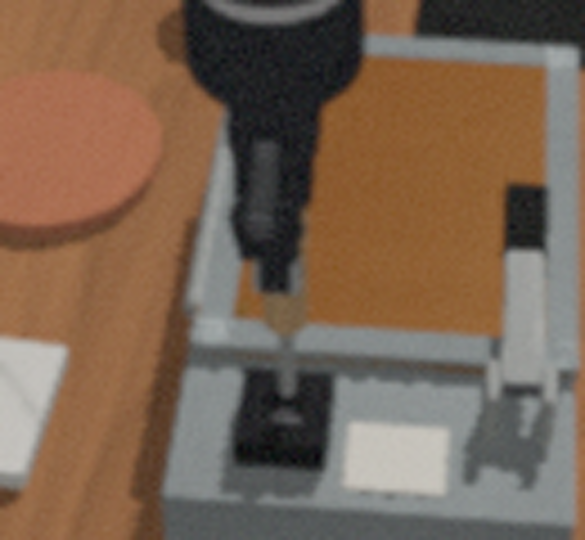

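Call:
servo_tool(
  turn=[
    [0,0,0],
    [0,0,0],
    [0,0,0],
    [0,0,0],
  ],
  slide=[
    [0.04,-0.03,0],
    [0.04,-0.03,-0.25],
    [0.04,-0.03,-0.42],
    [0.04,-0.03,-0.42],
  ],
  hand=[0,0,0,0],
  squeeze=90,
)

```text
clock: 33.78
tcp_pos: [0.5855, 0.2335, 0.1821]
orientation: [3.137, 0.162, -0.002]
contact_force: [-0.4, -0.8, -0.4]
grip_width: 0.0204
gripper_force: 87.8
```

```bash
python3 -c "
from h import *
state()"
```

```text
t 33.775 tcp [0.5855 0.2335 0.1821] box [ 46.1 172. ] yaw 5.9 tilt [-0.001 -0.001] F [-0.4 -0.8 -0.4] w 0.0204 q [-0.19  0.48 -0.4   1.69  0.21  1.01 -2.12]
```

Call:
servo_tool(
  turn=[
    [0,0,0],
    [0,0,0],
    [0,0,0],
    [0,0,0],
    [0,0,0],
  ],
  slide=[
    [0,0,-0.15],
    [0,0,-0.3],
    [0,0,-0.45],
    [0,0,-0.52],
    [0,0,-0.52],
  ],
  hand=[0,0,0,0,0],
)

```text
clock: 34.4
tcp_pos: [0.586, 0.2338, 0.1673]
orientation: [3.137, 0.162, 0.0]
contact_force: [-0.2, -0.9, 3.4]
grip_width: 0.0198
gripper_force: 88.0
```

Call:
servo_tool(
  turn=[
    [0,0,0],
    [0,0,0],
    [0,0,0],
  ],
  slide=[
    [0,0,-0.07],
    [0,0,-0.07],
    [0,0,-0.07],
  ],
  hand=[0,0,0],
)

```text
clock: 34.78
tcp_pos: [0.5862, 0.2339, 0.1658]
orientation: [-3.137, -0.162, -0.001]
contact_force: [-0.6, -0.3, 4.8]
grip_width: 0.0202
gripper_force: 88.5
```

Call:
servo_tool(
  turn=[
    [0,0,0],
    [0,0,0],
    [0,0,0],
  ],
  slide=[
    [0,0,-0.06],
    [0,0,-0.06],
    [0,0,-0.06],
  ],
  hand=[0,0,0],
)

```text
clock: 35.15
tcp_pos: [0.5866, 0.2341, 0.1654]
orientation: [-3.137, -0.161, -0.003]
contact_force: [-2.5, -1.6, 13.3]
grip_width: 0.0205
gripper_force: 89.3
```

Call:
servo_tool(
  turn=[
    [0,0,0],
    [0,0,0],
    [0,0,0],
    [0,0,0],
    [0,0,0],
    [0,0,0],
    [0,0,0],
    [0,0,0],
  ],
  slide=[
    [0,0,1],
    [0,0,2.2],
    [-0.5,1,2.2],
    [-1.2,2.5,2.2],
    [-2,4,2.2],
    [-2.5,5.3,2.2],
    [-2.5,5.3,2.2],
    [-2.5,5.3,2.2],
  ],
  hand=[0,0,0,0,0,0,0,0],
  squeeze=60,
)

```text
clock: 36.15
tcp_pos: [0.5112, 0.3921, 0.2288]
orientation: [3.136, 0.161, -0.0]
contact_force: [1.2, -0.9, 0.4]
grip_width: 0.0201
gripper_force: 87.7
```

Call:
servo_tool(
  turn=[
    [0,0,0],
    [0,0,0],
  ],
  slide=[
    [0,0,0],
    [0,0,0],
  ],
  hand=[0,0],
)

```text
clock: 36.4
tcp_pos: [0.5117, 0.3916, 0.2292]
orientation: [3.137, 0.159, 0.0]
contact_force: [-0.1, 0.8, 0.0]
grip_width: 0.0204
gripper_force: 87.7
```

```bash
python3 sty.py
python3 - <<'E'
from h import *
d=np.load('side0.npy')
for n,d in(('side0',d),('now',shot('side')[1])):
    P=cloud('side',d);P[d<.1]=np.nan;z=P[...,2]
    k=P[(abs(P[...,0]-.51)<.05)&(abs(P[...,1]-.39)<.05)&(z>.05)&(z<.065)]*1000
    print(n,len(k),cv2.minAreaRect(k[:,:2].astype(np.float32)))
E
```

```text
t 36.4 tcp [0.5117 0.3916 0.2292] box [-11.1 336.8] yaw 5.79 tilt [ 0.    -0.001] F [-0.1  0.8  0. ] w 0.0204 q [-0.43  0.47 -0.45  1.61  0.22  1.11 -2.4 ]
-90 8 x 507.7 rel -4.0 ymax 397.2 rel 5.6
-80 16 x 507.0 rel -4.7 ymax 396.1 rel 4.6
-70 15 x 507.1 rel -4.5 ymax 396.2 rel 4.6
-60 15 x 507.3 rel -4.3 ymax 396.7 rel 5.1
-50 5 x 507.5 rel -4.2 ymax 395.8 rel 4.3
-40 17 x 506.7 rel -5.0 ymax 404.5 rel 12.9
-30 40 x 505.0 rel -6.7 ymax 403.5 rel 11.9
-20 35 x 506.7 rel -5.0 ymax 403.8 rel 12.2
-10 6 x 499.5 rel -12.2 ymax 407.1 rel 15.5
0 18 x 502.9 rel -8.8 ymax 413.8 rel 22.2
side0 544 ((507.0910949707031, 391.881103515625), (53.37247848510742, 52.45978546142578), 80.60356903076172)
now 674 ((507.0137634277344, 391.5789489746094), (54.2216911315918, 52.87546157836914), 80.8325424194336)
```

Call:
servo_tool(
  turn=[
    [0,0,0],
    [0,0,0],
    [0,0,0],
    [0,0,0],
    [0,0,0],
    [0,0,0],
    [0,0,0],
    [0,0,0],
  ],
  slide=[
    [0,0,-1],
    [0,0,-1.9],
    [0,0,-2.4],
    [0,0,-2.9],
    [0,0,-3.5],
    [0,0,-4.1],
    [0,0,-4.4],
    [0,0,-4.4],
  ],
  hand=[0,0,0,0,0,0,0,0],
)

```text
clock: 37.5
tcp_pos: [0.5109, 0.3929, 0.0968]
orientation: [3.137, 0.162, -0.0]
contact_force: [0.1, -1.1, -0.5]
grip_width: 0.0201
gripper_force: 87.8
```

```bash
python3 -c "
from h import *
state()"
```

```text
t 37.5 tcp [0.5109 0.3929 0.0968] box [-11.7 338.2] yaw 5.91 tilt [-0. -0.] F [ 0.1 -1.1 -0.5] w 0.0201 q [-0.46  0.61 -0.41  1.72  0.3   0.88 -2.46]
```

Nearly down; lower another 1.5 mm, release, rise and back away.

Call:
servo_tool(
  turn=[
    [0,0,0],
    [0,0,0],
    [0,0,0],
    [0,0,0],
    [0,0,0],
    [0,0,0],
  ],
  slide=[
    [0,0,-0.05],
    [0,0,-0.05],
    [0,0,-0.05],
    [0,0,-0.05],
    [0,0,-0.05],
    [0,0,-0.05],
  ],
  hand=[0,0.2,0.5,0.5,0.5,0.5],
)

```text
clock: 38.25
tcp_pos: [0.5109, 0.3928, 0.0958]
orientation: [-3.137, -0.162, -0.0]
contact_force: [-0.2, -0.6, 0.5]
grip_width: 0.0426
gripper_force: 0.0
```

Call:
servo_tool(
  turn=[
    [0,0,0],
    [0,0,0],
    [0,0,0],
    [0,0,0],
    [0,0,0],
    [0,0,0],
    [0,0,0],
    [0,0,0],
  ],
  slide=[
    [0,0,0.7],
    [0,0,2],
    [0,0,4],
    [0,0,6],
    [-0.5,-2,7],
    [-0.5,-4,7],
    [-0.5,-6,7],
    [-0.5,-8,7],
  ],
  hand=[0.5,0.5,0.5,0.5,0.5,0.5,0.5,0.5],
)

```text
clock: 39.25
tcp_pos: [0.4957, 0.151, 0.3076]
orientation: [-3.137, -0.162, -0.004]
contact_force: [1.8, -0.7, -0.7]
grip_width: 0.0429
gripper_force: 0.0
```

Call:
servo_tool(
  turn=[
    [0,0,0],
    [0,0,0],
    [0,0,0],
    [0,0,0],
    [0,0,0],
    [0,0,0],
    [0,0,0],
    [0,0,0],
  ],
  slide=[
    [0,-2,0],
    [0,-4,0],
    [0,-6,0],
    [0,-8,0],
    [0,-10,0],
    [0,-12,0],
    [0,-12,0],
    [0,-12,0],
  ],
  hand=[0.5,0.5,0.5,0.5,0.5,0.5,0.5,0.5],
)

```text
clock: 40.25
tcp_pos: [0.4962, -0.2064, 0.3067]
orientation: [-3.137, -0.162, -0.002]
contact_force: [0.4, 0.6, 0.2]
grip_width: 0.0426
gripper_force: 0.0
```

Run:
```python
from h import *
state();a,d=shot('top','e.png');b,_=shot('side')
P=cloud('top',d);P[d<.1]=np.nan;z=P[...,2]
k=P[(abs(P[...,0]-.51)<.04)&(abs(P[...,1]-.39)<.04)&(z>.13)&(z<.17)]*1000;print(cv2.minEnclosingCircle(k[:,:2].astype(np.float32)),k[:,2].max())
B=np.concatenate([tobox(P),P[...,2:]*1000],-1)
for x0,y0 in((-90,-60),(-90,60),(90,-60),(90,60),(0,0)): print(x0,y0,np.nanmedian(B[(abs(B[...,0]-x0)<6)&(abs(B[...,1]-y0)<8)][:,2]).round(1))
cv2.imwrite('pics/ec.png',np.hstack([cv2.resize(a[90:310,90:440,::-1],(400,251)),cv2.resize(b[130:420,150:400,::-1],(400,464))[:251*0+464][:464] [:251]]) if 0 else np.vstack([cv2.resize(a[130:290,80:440,::-1],(720,320)),cv2.resize(b[170:400,130:430,::-1],(360,276)).repeat(1,0)[:, :].copy() if 0 else cv2.resize(b[180:400,130:430,::-1],(720,270))]))
```

```text
t 40.25 tcp [ 0.4962 -0.2064  0.3067] box [ -88.  -256.4] yaw 5.93 tilt [0.001 0.001] F [0.4 0.6 0.2] w 0.0426 q [ 0.39  0.19 -0.13  1.78  0.03  1.17 -1.21]
((509.97723388671875, 392.56201171875), 11.025557518005371) 145.52728905857342
-90 -60 80.5
-90 60 80.1
90 -60 79.8
90 60 79.2
0 0 78.5
```

View pics/ec.png

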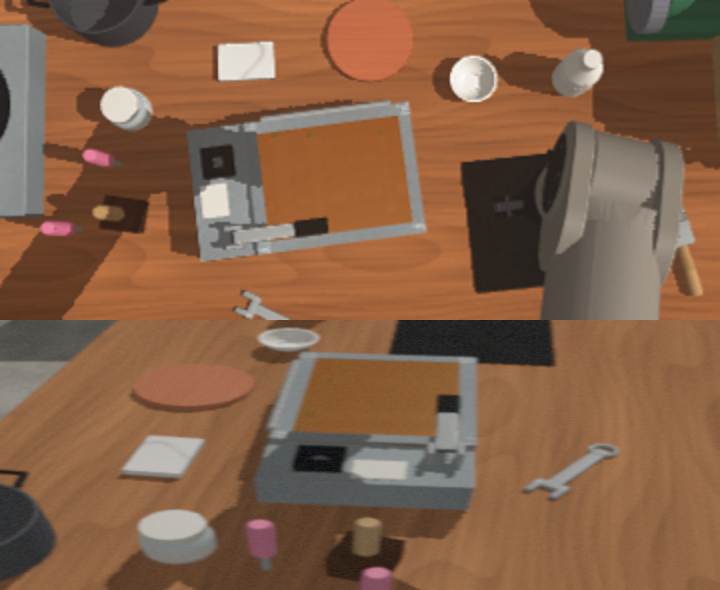

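The final picture shows the lid shut, the clamp lying across it, the stylus upright in its stand, and the bystanders where they were. I'm handing it in.

```bash
python3 -c "
from h import *
print(r.hand_in())"
```

```text
the job is handed in; nothing more can be done
None
```

The job is handed in after about 40 s on the robot's clock: the three holders on the mat (1, 3 and 4) are in their clips with stones to the hinge, clip 2 is empty, the lid is shut, the clamp is down, the button was pressed to its stop, and the stylus is back upright in its stand; holder 4 measured about 2 mm off centre along its length and I left it, and the judge's verdict was not shown.

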